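Isolate a valve block, sleeve its ports, restore it and scan it

TASK

The valve block on the bench is live: first turn off both its isolators, the air (quarter-turn bar handle) and the power (toggle lever), before any sleeve is fitted, then push every loose brass sleeve fully home on a spigot of its own on the block. With all the sleeves on, turn both isolators back on, then pick up the hand scanner, aim its window squarely at the middle of the barcode label on the block from about 90 mm and hold it still there for two seconds, and lay it back along its rubber mat, the right way up. Each handle must end at its stop; leave everything else on the bench where it is.

Things in the scene. Friction and masses are not known exactly. Their poses are not given: they have to be found in the camera images.
- block: Aluminium valve block, fixed to the bench, 70 (its x) x 220 (its y) x 50 mm high, with three steel spigots standing up from its top and a sloping label plate on its front (-x) side. Origin: centre of its underside; z up; -x is the side towards the robot.
- spigot1 (a point): Centre of the foot of the right (block's -y) spigot, on the block's flat top (50 mm above the bench). The spigot is an upright steel pin of 21 mm diameter and 24 mm tall, its top 4 mm tapered to 14 mm; a sleeve that is home stands flat on the block's top round it. Spigots are 65 mm apart.
- spigot2 (a point): Centre of the foot of the middle spigot, on the block's flat top (50 mm above the bench). The spigot is an upright steel pin of 21 mm diameter and 24 mm tall, its top 4 mm tapered to 14 mm; a sleeve that is home stands flat on the block's top round it. Spigots are 65 mm apart.
- spigot3 (a point): Centre of the foot of the left (block's +y) spigot, on the block's flat top (50 mm above the bench). The spigot is an upright steel pin of 21 mm diameter and 24 mm tall, its top 4 mm tapered to 14 mm; a sleeve that is home stands flat on the block's top round it. Spigots are 65 mm apart.
- label: White barcode label 36 x 70 mm on a plate 50 x 86 mm that slopes at 45 degrees on the block's front. Origin: middle of the label's face, 66 mm in front of the block's origin and 34 mm above the bench; z: out of the face, forward (block's -x) and up at 45 degrees; y: along the label's long side, same as the block's y.
- sleeveA: Loose brass sleeve, a tube open at both ends, 40 mm outside, 24 mm inside (bore 1.5 mm clear of a spigot all round), 32 mm tall, 200 g, standing upright on the bench. Origin: centre of its lower end; z along its axis. Two or three sleeves are present; they are alike and any may go on any spigot.
- sleeveB: Loose brass sleeve, a tube open at both ends, 40 mm outside, 24 mm inside (bore 1.5 mm clear of a spigot all round), 32 mm tall, 200 g, standing upright on the bench. Origin: centre of its lower end; z along its axis. Two or three sleeves are present; they are alike and any may go on any spigot.
- sleeveC: Loose brass sleeve, a tube open at both ends, 40 mm outside, 24 mm inside (bore 1.5 mm clear of a spigot all round), 32 mm tall, 200 g, standing upright on the bench. Origin: centre of its lower end; z along its axis. Two or three sleeves are present; they are alike and any may go on any spigot.
- air_unit: Air isolator: fixed grey box 90 x 75 x 45 mm, pipe stubs front and back along its x, a black bar handle on top: 70 mm long, 14 thick, from 57 to 87 mm above the bench, over a disc 60 mm across (top at 51 mm). Origin: centre of its underside, under the handle's axis; z up; x (the pipe) points roughly away from the robot. Left or right of the block.
- air_handle (a joint): Bar handle of the air isolator, turning about a vertical axis. 0 = off: bar across the pipe (along the unit's y). 1.571 = on: bar in line with the pipe (along the unit's x). It grows clockwise seen from above. Stops at both ends; an over-centre detent (about 0.09 N m) drives it on to the nearer stop once it is let go 0.2 rad or more past the middle (0.785).
- power_unit: Power isolator: grey box 100 (x) x 75 (y) x 40 mm fixed to the bench, with a toggle lever on top. Origin: centre of its underside, straight under the lever's pivot; z up; its x points roughly away from the robot.
- power_lever (a joint): Toggle lever of the power isolator, swinging in the unit's x-z plane about a pivot 42 mm above the bench. 0 = off: leaning 0.6 rad from upright to the unit's -x (towards the robot). 1.2 = on: leaning 0.6 rad to the unit's +x (away). Stops at both ends; an over-centre detent (about 0.09 N m) drives it on to the nearer stop from 0.2 rad past the middle (0.6).
- power_tip (a point): Centre of the rounded end of the toggle lever, 80 mm from the pivot (about 108 mm above the bench at either stop, 122 mm upright). The lever's black grip is 19 mm in diameter, from 45 mm to 90 mm from the pivot; the steel stem below is 10 mm.
- mat: Black rubber mat, fixed, 210 x 90 x 3 mm, on which the scanner lies lengthwise. Origin: centre of its underside; x along its length.
- scanner: Hand scanner, 220 g, lying on its mat. Straight black handle 125 x 46 x 26 mm, along its x from -75 to +50 mm of the origin, with a grey head at the +x end that droops 45 degrees. Origin: on the underside of the handle at the balance region, z up out of the handle's top; grip the handle across y at the origin.
- scan_head: Grey head of the scanner, 50 x 54 x 28 mm, rigid with the handle; its centre is at x = 65, z = 31 mm in the scanner's frame. x: the viewing direction, 45 degrees below the scanner's +x.
- beam_point (a point): Point 90 mm straight ahead of the middle of the glass window (the head's front, at x = 83, z = 13 mm in the scanner's frame), where the scanner reads: x = 146, z = -50 mm in the scanner's frame. It should lie on the middle of the label.
- tape: Grey roll 52 mm across and 20 mm high, bystander. Origin: centre of its underside.
- capnut: Brass cap nut 32 mm across and 26 mm high, bystander. Origin: centre of its underside.
- wrench: Open-ended steel wrench 160 mm long, bystander behind the block.
- oiler: White can 52 mm across and 120 mm tall, bystander. Origin: centre of its underside.
- partbin: Blue plastic bin 100 x 100 x 50 mm, bystander. Origin: centre of its underside.
- driver: Screwdriver 190 mm long lying at the right, bystander.
- penpot: Grey pot 70 mm across and 90 mm tall at the left, bystander. Origin: centre of its underside.

How it is judged (in metres and radians):
On the way, in this order (a step that is already met when the one before it is completed fails the run):
1. both isolators are off while no sleeve is on the block yet (value of joint air_handle below 0.15 rad and value of joint power_lever below 0.12 rad and height (world z) of each of sleeveA, sleeveB, sleeveC below 0.03 m), for 0.2 s.
2. with both isolators off, every sleeve is fully home on a spigot (value of joint air_handle below 0.15 rad and value of joint power_lever below 0.12 rad and ((horizontal distance between sleeveA and spigot1 below 0.005 m and z of sleeveA in the frame of spigot1 below 0.004 m) or (horizontal distance between sleeveA and spigot2 below 0.005 m and z of sleeveA in the frame of spigot2 below 0.004 m) or (horizontal distance between sleeveA and spigot3 below 0.005 m and z of sleeveA in the frame of spigot3 below 0.004 m)) and angle between each of sleeveA, sleeveB, sleeveC's own z axis and vertical below 0.08 rad and ((horizontal distance between sleeveB and spigot1 below 0.005 m and z of sleeveB in the frame of spigot1 below 0.004 m) or (horizontal distance between sleeveB and spigot2 below 0.005 m and z of sleeveB in the frame of spigot2 below 0.004 m) or (horizontal distance between sleeveB and spigot3 below 0.005 m and z of sleeveB in the frame of spigot3 below 0.004 m)) and ((horizontal distance between sleeveC and spigot1 below 0.005 m and z of sleeveC in the frame of spigot1 below 0.004 m) or (horizontal distance between sleeveC and spigot2 below 0.005 m and z of sleeveC in the frame of spigot2 below 0.004 m) or (horizontal distance between sleeveC and spigot3 below 0.005 m and z of sleeveC in the frame of spigot3 below 0.004 m))), for 0.2 s.
3. with the sleeves home, both isolators are on again (value of joint air_handle above 1.42 rad and value of joint power_lever above 1.08 rad and ((horizontal distance between sleeveA and spigot1 below 0.005 m and z of sleeveA in the frame of spigot1 below 0.004 m) or (horizontal distance between sleeveA and spigot2 below 0.005 m and z of sleeveA in the frame of spigot2 below 0.004 m) or (horizontal distance between sleeveA and spigot3 below 0.005 m and z of sleeveA in the frame of spigot3 below 0.004 m)) and angle between each of sleeveA, sleeveB, sleeveC's own z axis and vertical below 0.08 rad and ((horizontal distance between sleeveB and spigot1 below 0.005 m and z of sleeveB in the frame of spigot1 below 0.004 m) or (horizontal distance between sleeveB and spigot2 below 0.005 m and z of sleeveB in the frame of spigot2 below 0.004 m) or (horizontal distance between sleeveB and spigot3 below 0.005 m and z of sleeveB in the frame of spigot3 below 0.004 m)) and ((horizontal distance between sleeveC and spigot1 below 0.005 m and z of sleeveC in the frame of spigot1 below 0.004 m) or (horizontal distance between sleeveC and spigot2 below 0.005 m and z of sleeveC in the frame of spigot2 below 0.004 m) or (horizontal distance between sleeveC and spigot3 below 0.005 m and z of sleeveC in the frame of spigot3 below 0.004 m))), for 0.2 s.
4. the scanner is aimed at the label's middle from about 90 mm and held still for a second (all of step 3 and x of beam_point in the frame of label between -0.02 and 0.02 m and y of beam_point in the frame of label between -0.025 and 0.025 m and z of beam_point in the frame of label between -0.03 and 0.03 m and angle between the x axis of scan_head and the z axis of label, either way round below 0.35 rad and linear speed of scanner below 0.03 m/s and angular speed of scanner below 0.25 rad/s), for 1 s.
At the end, for the whole second after the job is handed in: Both isolators on (air above 1.42, power above 1.08 rad); every sleeve within 5 mm of a spigot's axis and 4 mm of the block's top, upright; the scanner at rest on its mat, right way up, its origin within 50 mm lengthwise and 30 mm sideways of the mat's centre and 20 degrees of its line (all of step 3 and x of scanner in the frame of mat between -0.05 and 0.05 m and y of scanner in the frame of mat between -0.03 and 0.03 m and z of scanner in the frame of mat between 0 and 0.008 m and angle between the x axis of scanner and the x axis of mat, either way round below 0.35 rad and angle between scanner's own z axis and vertical below 0.12 rad and linear speed of scanner below 0.02 m/s); the robot touches nothing.
It fails at once if a bystander is moved more than 40 mm (distance of any of tape, capnut, wrench, oiler, partbin, driver, penpot from where it was at the start of the episode above 0.04 m).
Of sleeveA, sleeveB, sleeveC only 2 to 3 are there at a start; the rules pass over those that are not, and their reading is None.
At some moment in a run one of sleeveA, sleeveB, sleeveC, scanner may be knocked a few centimetres aside while the robot is not near it.
It also fails if it takes over 210 s, if anything falls off the work surface, if the arm or the gripper's body presses on something with over 40 N, if the wrist force passes 120 N, or if a joint passes its speed limit or range.

ROBOT

A 6-joint arm with a two-finger parallel gripper is mounted at the origin on the work surface. World frame = base frame: x ahead of the robot, y to its left, z up, the work surface at z = 0. Lengths are in mm, angles in rad, forces in N, time in s.
With the tool pointing down it reaches from about 150 to 775 mm from the base axis. Payload 6.1 kg.
Tool frame: the origin (TCP) lies between the finger pads; the fingertips stand 14 mm ahead of it and the grasp point (between the pads) lies 5 mm behind it (bot.tip_reach is the distance from the TCP to the fingertips, in mm); z points along the fingers, y is the line along which they close (so a half turn about z gives the same grasp; the last joint's range is limited). The gripper opens to 85 mm and grips with 20 to 120 N. Pads are 22 mm wide; open, the fingers measure 114 mm over their backs; the gripper's body (76 mm by 85 mm) begins 54 mm behind the grasp point. The pads swing forward as they close: fully open they stand 13 mm farther back than shut.
Start: joints at [1.229, 0.126, -0.04, 1.405, 0, 1.571], TCP at [175.964, 494.616, 206.295] pointing down, gripper open.
Joint ranges: [-2.72, 2.72], [-0.95, 1.95], [-1.27, 1.35], [-1.78, 2.02], [-1.46, 1.47], [-3.14, 3.14]. Speed limits (rad/s): [2.39, 2.39, 3.01, 3.14, 3.14, 3.14].

INTERFACE

Orientations are given as [roll, pitch, yaw] about the fixed x, y, z axes, in that order (R = Rz(yaw) Ry(pitch) Rx(roll)).
In Python, from plant import get_state, optics, bot gives the robot as it stands. The module is installed in compiled form; this text tells all that it offers.
- The arm moves only by the tool send_rows, never from a script. Its argument "steps" is a list of rows, each an object with "linear": the shift along the tool's x, y, z in units of 0.08 m (1.0 is 0.08 m), a list of three; "turn": the turn, a rotation vector about the tool's x, y, z in units of 45 degrees (1.0 is 45 degrees), a list of three. In form: [{"linear": [tx, ty, tz], "turn": [ax, ay, az]}, ...]. A call has 1 to 5 rows; each row shifts and turns the commanded pose from where the row before left it, along the tool's axes as they then stand; what a row does not reach is not made up. A row lasts 1/8 s, in which the tool goes at most 62.5 mm and 10.7 degrees, less where a joint would pass 70% of its speed; a pose out of reach is approached as far as the arm can. A call with a number of a shift or a turn outside -1 to 1 is refused whole. A call with a gripper value outside its range is refused whole. "grip" is the closure, from -1 (fully open) to 1 (shut), set as the call begins (left out, the last holds). The fingers move at their own pace and stop on an object; "squeeze" is the grip in N (left out, the last holds). Time passes only in rows, so rows that do not move let the fingers close. It gives the time, the measured TCP pose, the force, the opening and the grip force at its end, in the units of the state.
- get_state(): the state, without advancing time (a new reading comes with each control period).
- optics.camera(name): name is "side" or "top" or "wrist"; returns the picture (384x512x3 uint8, red, green, blue); there is no depth.
- optics.camera_model(name): a dict with "intrinsics" (3x3 intrinsics, pixels), "R" (3x3) and "t" (3): a world point X has camera coordinates R X + t. Camera axes: x right, y down, z forward; pixel columns grow to the right and rows downward; lengths in mm; the calibration is good to about 2 mm. A picture is of the moment at which its call begins: read the wrist's pose just before it. camera_model takes no time and is no camera call; for the wrist camera it gives the pose at the moment of the call.
- bot.hand_in(): hands the job in; it is judged then, once.
The state is a dict: "time_s": time; "qpos": joint angles; "joint_velocities": joint speeds; "effort": joint torques, N m; "ee_pos": TCP position; "orientation": TCP orientation; "ft_force": force on the tool from outside, world axes, zero at the start; "torque": the same for the moment, N m; "width": opening from 0.0 (shut) to 1.0 (fully open); "gripper_force": force on a finger pad.
Only numpy, scipy, OpenCV 4.12 (cv2) and the standard library are available. Lean on these libraries where they do the work, as an engineer would, in place of code of your own. Each camera call takes 0.05 s, during which the arm holds its last target. There are 200 camera calls.

## Working session

There is one attempt and no reset: what is moved stays moved. The work goes in short steps, Python scripts to look and compute and a tool call to move; the robot and the scene stay as the last step left them, time stands still between calls to the robot, and variables do not carry over. Pictures are saved under pics/ and viewed, at most 14 in all, crops included, and the job is handed in when it is done.

Besides the shell and the picture viewer there is one more tool, called after "Request:" as name([rows], argument=value, ...), one row to a line, values as JSON. send_rows: Moves the arm, as the interface text tells. Shifts and turns lie within -1 to 1; 1 stands for 0.08 m of shift or 45 degrees of turn. Its arguments: {"type":"object","properties":{"steps":{"type":"array"},"grip":{"type":"number"},"squeeze":{"type":"number"}},"required":["steps"]}

```bash
mkdir -p pics; cat > h.py <<'E'
import numpy as np, cv2
from plant import get_state, optics, bot
from scipy.spatial.transform import Rotation as Ro
def snap(n,f):
    m=optics.camera_model(n); im=optics.camera(n); cv2.imwrite('pics/'+f+'.png',im[:,:,::-1]); return im,m
def ray(m,u,v):
    K=np.array(m['intrinsics']);R=np.array(m['R']);t=np.array(m['t'])
    d=R.T@np.linalg.solve(K,[u,v,1.]); return -R.T@t,d
def onz(m,u,v,z):
    c,d=ray(m,u,v); return c+d*(z-c[2])/d[2]
def proj(m,X):
    p=np.array(m['R'])@np.array(X,float)+np.array(m['t']); p=np.array(m['intrinsics'])@p; return p[:2]/p[2]
def st():
    s=get_state(); print(s['time_s'],np.round(s['ee_pos'],1),np.round(s['orientation'],3),np.round(s['qpos'],2),np.round(s['ft_force'],1),s['width'],s['gripper_force']); return s
E
python3 - <<'E'
from h import *
st()
for n in('side','top'):
    im,m=snap(n,n+'0'); print(n,np.round(m['intrinsics'],1).tolist(),np.round(m['R'],3).tolist(),np.round(m['t'],1).tolist())
    im2=cv2.resize(im,(800,600),interpolation=cv2.INTER_CUBIC); cv2.imwrite(f'pics/{n}0b.png',im2[:,:,::-1])
E
```

```text
0.0 [175.8 494.2 205.5] [-3.14 -0.    2.8 ] [ 1.23  0.13 -0.04  1.41  0.    1.57] [ 0.1  0.3 -0.1] 0.9997777590724702 0.0
side [[472.2, 0.0, 258.6], [0.0, 472.2, 190.6], [0.0, 0.0, 1.0]] [[0.817, -0.577, -0.014], [-0.285, -0.382, -0.879], [0.501, 0.722, -0.477]] [-447.5, 238.2, 1346.3]
top [[473.6, 0.0, 256.3], [0.0, 473.6, 189.3], [0.0, 0.0, 1.0]] [[-0.007, -1.0, -0.003], [-0.995, 0.008, -0.096], [0.096, 0.002, -0.995]] [18.7, 572.3, 1365.0]
```

View pics/top0b.png

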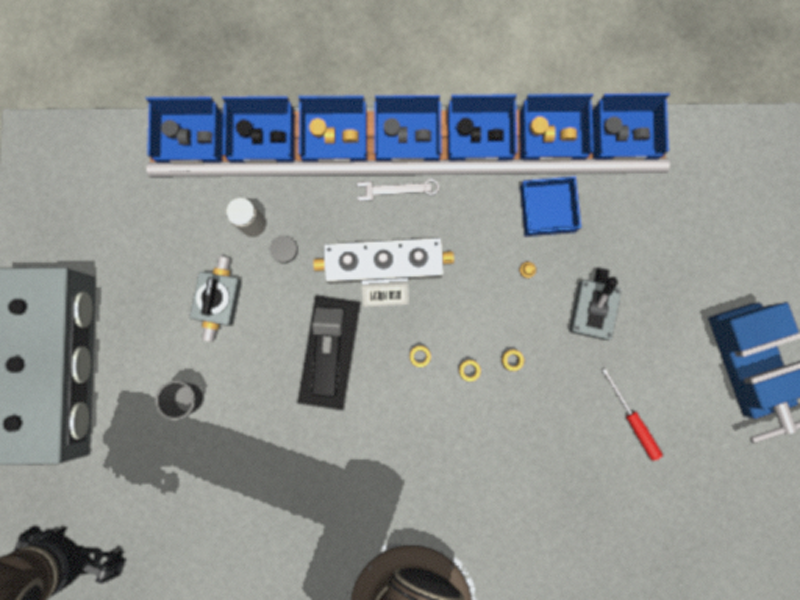

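View pics/side0b.png

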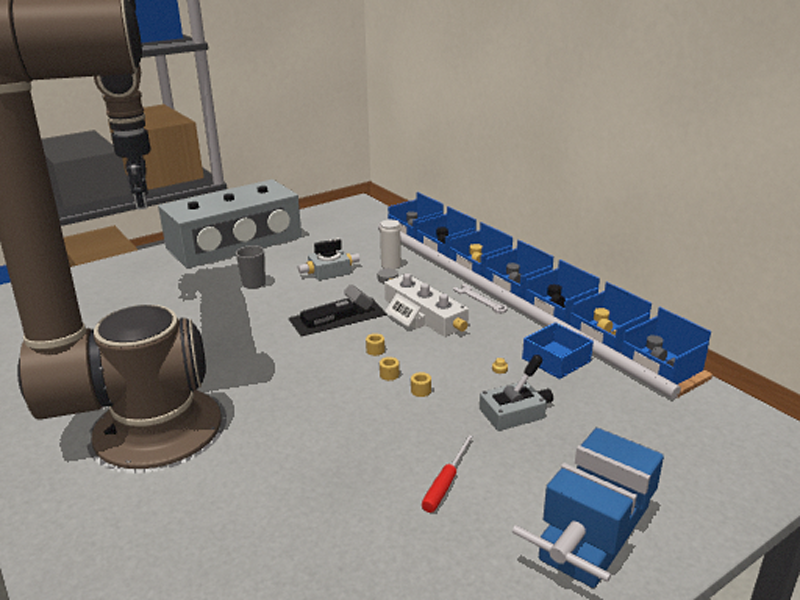

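The top view (800x600 scale) shows three sleeves at (420,356), (470,370) and (513,359). The spigots are at (347,261), (383,259) and (419,257), the air unit is at left (214,297) with its bar in line, and the power unit is at right (598,305) with its lever leaning away. The scanner lies on its mat at (328,352). The side view agrees.

```bash
cat >> h.py <<'E'
def blobs(mask,amin=15):
    n,l,s,c=cv2.connectedComponentsWithStats(mask.astype(np.uint8)); return [(c[i],s[i]) for i in range(1,n) if s[i][4]>=amin]
E
python3 - <<'E'
from h import *
im=cv2.imread('pics/top0.png')[:,:,::-1]; m=optics.camera_model('top'); ms=optics.camera_model('side')
f=lambda u,v,z:np.round(onz(m,u*.64,v*.64,z),0)
for n,u,v,z in [('sp3',347,261,74),('sp2',383,259,74),('sp1',419,257,74),('label',386,295,34),('airbar',212,296,87),('bar end1',217,278,87),('bar end2',206,313,87),('pipe far',223,262,22),('pipe near',209,336,22),('ptip',603,275,108),('pw c1',587,277,40),('pw c2',621,284,40),('pw c3',610,338,40),('pw c4',572,332,40)
 ,('mat1',316,296,3),('mat2',359,302,3),('mat3',344,409,3),('mat4',298,403,3),('bl1',325,244,50),('bl2',441,238,50),('bl3',443,276,50),('bl4',326,282,50),('oil',240,212,120),('tape',284,249,20),('pot',178,398,90),('cap',528,269,26),('hd',328,320,40),('handle top',325,370,29)]: print(n,f(u,v,z))
h=cv2.cvtColor(im,cv2.COLOR_RGB2HSV)
for c,s in blobs((h[...,0]>15)&(h[...,0]<35)&(h[...,1]>120)&(h[...,2]>80)): print(np.round(c,1),s[2:],np.round(onz(m,*c,32),0))
m=optics.camera_model('wrist');print(m,)
s=get_state();R=Ro.from_euler('xyz',s['orientation']).as_matrix()
c=-np.array(m['R']).T@m['t']; print('cam in tool',R.T@(c-s['ee_pos']),(np.array(m['R'])@R).round(3))
E
```

```text
sp3 [632. 112.  74.]
sp2 [636.  46.  74.]
sp1 [639. -20.  74.]
label [573.  41.  34.]
airbar [569. 354.  87.]
bar end1 [601. 346.  87.]
bar end2 [538. 364.  87.]
pipe far [640. 351.  22.]
pipe near [500. 375.  22.]
ptip [ 599. -346.  108.]
pw c1 [ 604. -334.   40.]
pw c2 [ 590. -397.   40.]
pw c3 [ 490. -373.   40.]
pw c4 [ 501. -303.   40.]
mat1 [576. 176.   3.]
mat2 [563.  94.   3.]
mat3 [361. 123.   3.]
mat4 [373. 210.   3.]
bl1 [668. 154.  50.]
bl2 [678. -62.  50.]
bl3 [606. -65.  50.]
bl4 [597. 152.  50.]
oil [715. 298. 120.]
tape [664. 236.  20.]
pot [387. 410.  90.]
cap [ 622. -227.   26.]
hd [527. 149.  40.]
handle top [434. 156.  29.]
[205.9  83.1] [ 15  14 119] [893. 163.  32.]
[347.   82.3] [ 14  14 127] [ 892. -260.   32.]
[363.4  85.6] [ 9  6 49] [ 881. -308.   32.]
[223.8  86.6] [ 9  6 49] [882. 109.  32.]
[286.4 164.3] [ 6  7 37] [645. -75.  32.]
[203.5 168.9] [ 6  7 38] [633. 169.  32.]
[337.2 172.1] [ 9  9 66] [ 621. -224.   32.]
[141.1 173.7] [10  4 28] [621. 353.  32.]
[134.2 207.7] [10  5 26] [521. 371.  32.]
[268.8 227.3] [12 12 50] [461. -21.  32.]
[327.7 229.7] [13 13 65] [ 452. -192.   32.]
[300.  236.5] [13 12 60] [ 433. -112.   32.]
{'intrinsics': array([[297.6789871 ,   0.        , 258.70257268],
       [  0.        , 297.6789871 , 190.75285117],
       [  0.        ,   0.        ,   1.        ]]), 'R': array([[ 0.33518597,  0.94215114, -0.00126071],
       [ 0.89335657, -0.31740086,  0.31807347],
       [ 0.29927313, -0.10774002, -0.94806523]]), 't': array([-523.67595377,  -41.73815819,  381.02802372])}
cam in tool [  81.62598939   -0.69674497 -168.25171021] [[ 0.     1.    -0.   ]
 [-0.948 -0.    -0.318]
 [-0.318  0.     0.948]]
```

```bash
cat >> h.py <<'E'
def down(yaw): return Ro.from_euler('xyz',[np.pi,0,yaw])
def plan(p,yaw=None,R=None,n=None,start=None):
    s=get_state(); p0,R0=start or (np.array(s['ee_pos']),Ro.from_euler('xyz',s['orientation']))
    R1=R or (down(yaw) if yaw is not None else R0); rv=(R0.inv()*R1).as_rotvec()/(np.pi/4); dp=np.array(p)-p0
    n=n or max(1,int(np.ceil(max(np.linalg.norm(dp)/58,np.linalg.norm(rv)/.23))))
    print('rows',n,'turn',np.round(rv/n,3))
    for k in range(n):
        Rk=R0*Ro.from_rotvec(rv*np.pi/4*k/n); print(np.round(Rk.inv().apply(dp/n)/80,3).tolist())
    return np.array(p),R1
E
python3 - <<'E'
from h import *
plan([569,354,250],-0.17,n=16)
s=get_state(); 
R=Ro.from_euler('xyz',s['orientation']);rv=(R.inv()*down(-.17)).as_rotvec();print(rv, (R*Ro.from_rotvec([0,0,1])).as_euler('xyz'))
E
```

```text
rows 16 turn [-0.     0.     0.236]
[-0.326, -0.0, -0.035]
[-0.321, 0.06, -0.035]
[-0.304, 0.118, -0.035]
[-0.277, 0.172, -0.035]
[-0.24, 0.22, -0.035]
[-0.196, 0.261, -0.035]
[-0.144, 0.292, -0.035]
[-0.088, 0.314, -0.035]
[-0.028, 0.325, -0.035]
[0.032, 0.325, -0.035]
[0.092, 0.313, -0.035]
[0.148, 0.291, -0.035]
[0.199, 0.258, -0.035]
[0.243, 0.217, -0.035]
[0.279, 0.169, -0.035]
[0.305, 0.114, -0.035]
[-2.10563052e-04  2.15726766e-03  2.96975606e+00] [-3.14079299e+00  1.21476687e-03  1.79975729e+00]
```

Request:
send_rows([
  {"linear":[-0.33,0,-0.035],"turn":[0,0,0.236]},
  {"linear":[-0.32,0.06,-0.035],"turn":[0,0,0.236]},
  {"linear":[-0.3,0.12,-0.035],"turn":[0,0,0.236]},
  {"linear":[-0.28,0.17,-0.035],"turn":[0,0,0.236]},
  {"linear":[-0.24,0.22,-0.035],"turn":[0,0,0.236]},
])

```text
time_s: 0.72
ee_pos: [299.6, 450.3, 219.9]
orientation: [-3.141, 0.001, 1.867]
ft_force: [0.7, 0.5, 1.1]
width: 1.001
gripper_force: 0.0
```

Request:
send_rows([
  {"linear":[-0.2,0.26,-0.035],"turn":[0,0,0.236]},
  {"linear":[-0.14,0.29,-0.035],"turn":[0,0,0.236]},
  {"linear":[-0.09,0.31,-0.035],"turn":[0,0,0.236]},
  {"linear":[-0.03,0.325,-0.035],"turn":[0,0,0.236]},
  {"linear":[0.03,0.325,-0.035],"turn":[0,0,0.236]},
])

```text
time_s: 1.35
ee_pos: [421.9, 406.2, 233.9]
orientation: [-3.141, 0.001, 0.94]
ft_force: [-0.1, -0.8, -0.1]
width: 0.998
gripper_force: 0.0
```

Request:
send_rows([
  {"linear":[0.09,0.31,-0.035],"turn":[0,0,0.236]},
  {"linear":[0.15,0.29,-0.035],"turn":[0,0,0.236]},
  {"linear":[0.2,0.26,-0.035],"turn":[0,0,0.236]},
  {"linear":[0.24,0.22,-0.035],"turn":[0,0,0.236]},
  {"linear":[0.28,0.17,-0.035],"turn":[0,0,0.236]},
])

```text
time_s: 1.98
ee_pos: [614.5, 231.8, 244.9]
orientation: [-3.02, 0.036, 0.302]
ft_force: [0.9, 0.8, -0.5]
width: 1.001
gripper_force: 0.0
```

Request:
send_rows([
  {"linear":[0.3,0.11,-0.035],"turn":[0,0,0.236]},
  {"linear":[0,0,0],"turn":[0,0,0]},
  {"linear":[0,0,0],"turn":[0,0,0]},
], grip=0.3)

```text
time_s: 2.35
ee_pos: [647.9, 187.5, 245.7]
orientation: [-2.989, 0.06, 0.21]
ft_force: [-0.2, 0.1, -0.3]
width: 0.377
gripper_force: 0.0
```

```bash
python3 - <<'E'
from h import *
st(); im,m=snap('wrist','w1'); print(m['R'].round(4).tolist(),m['t'].round(2).tolist())
E
```

```text
2.35 [647.9 187.5 245.7] [-2.989  0.06   0.21 ] [0.21 0.5  0.54 1.67 0.15 3.14] [-0.2  0.1 -0.3] 0.37713094125921687 0.0
[[0.1976, -0.9684, -0.1519], [-0.897, -0.2411, 0.3704], [-0.3953, 0.0631, -0.9164]] [90.38, 559.25, 655.01]
```

View pics/w1.png

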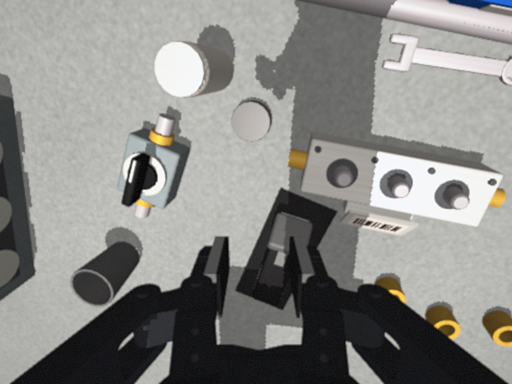

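The image shows the air unit with its white disc at (144,177) and the bar lying along the pipe. The spigot tops are at (342,173), (399,183) and (457,195). Joint 6 hit its limit, so I'll turn the wrist the other way round.

```bash
python3 - <<'E'
from h import *
m={'intrinsics':optics.camera_model('wrist')['intrinsics'],'R':np.array([[0.1976, -0.9684, -0.1519], [-0.897, -0.2411, 0.3704], [-0.3953, 0.0631, -0.9164]]),'t':np.array([90.38, 559.25, 655.01])}
for n,u,v,z in [('sp3',342,173,74),('sp2',399,183,74),('sp1',457,195,74),('disc',144,177,51),('p1',166,118,22),('p2',143,214,22),('lab',378,222,34),('scanhead',290,230,40)]: print(n,onz(m,u,v,z).round(0))
plan([569,354,230],2.97)
E
```

```text
sp3 [646. 115.  74.]
sp2 [650.  52.  74.]
sp1 [652. -11.  74.]
disc [568. 363.  51.]
p1 [647. 351.  22.]
p2 [491. 376.  22.]
lab [580.  42.  34.]
scanhead [538. 152.  40.]
rows 16 turn [-0.01  -0.015 -0.219]
[-0.032, -0.136, 0.036]
[-0.008, -0.139, 0.035]
[0.017, -0.139, 0.034]
[0.041, -0.134, 0.032]
[0.063, -0.125, 0.031]
[0.084, -0.113, 0.029]
[0.103, -0.097, 0.027]
[0.118, -0.078, 0.025]
[0.13, -0.057, 0.023]
[0.138, -0.034, 0.021]
[0.142, -0.01, 0.019]
[0.142, 0.015, 0.017]
[0.138, 0.039, 0.016]
[0.129, 0.061, 0.015]
[0.117, 0.083, 0.014]
[0.101, 0.101, 0.013]
```

Request:
send_rows([
  {"linear":[-0.03,-0.14,0.035],"turn":[-0.01,-0.015,-0.219]},
  {"linear":[-0.01,-0.14,0.035],"turn":[-0.01,-0.015,-0.219]},
  {"linear":[0.02,-0.14,0.035],"turn":[-0.01,-0.015,-0.219]},
  {"linear":[0.04,-0.13,0.03],"turn":[-0.01,-0.015,-0.219]},
  {"linear":[0.06,-0.125,0.03],"turn":[-0.01,-0.015,-0.219]},
])

```text
time_s: 3.02
ee_pos: [622.1, 241.9, 242.3]
orientation: [-3.009, -0.011, 1.08]
ft_force: [0.7, -0.3, -0.0]
width: 0.354
gripper_force: 0.0
```

Request:
send_rows([
  {"linear":[0.08,-0.11,0.03],"turn":[-0.01,-0.015,-0.219]},
  {"linear":[0.1,-0.1,0.03],"turn":[-0.01,-0.015,-0.219]},
  {"linear":[0.12,-0.08,0.025],"turn":[-0.01,-0.015,-0.219]},
  {"linear":[0.13,-0.06,0.02],"turn":[-0.01,-0.015,-0.219]},
  {"linear":[0.14,-0.03,0.02],"turn":[-0.01,-0.015,-0.219]},
])

```text
time_s: 3.65
ee_pos: [597.1, 293.6, 237.2]
orientation: [-3.074, -0.04, 1.942]
ft_force: [-0.3, 0.5, -0.9]
width: 0.35
gripper_force: 0.0
```

Request:
send_rows([
  {"linear":[0.14,-0.01,0.02],"turn":[-0.01,-0.015,-0.219]},
  {"linear":[0.14,0.015,0.02],"turn":[-0.01,-0.015,-0.219]},
  {"linear":[0.14,0.04,0.02],"turn":[-0.01,-0.015,-0.219]},
  {"linear":[0.13,0.06,0.015],"turn":[-0.01,-0.015,-0.219]},
  {"linear":[0.12,0.08,0.01],"turn":[-0.01,-0.015,-0.219]},
])

```text
time_s: 4.28
ee_pos: [572.2, 345.1, 231.7]
orientation: [-3.139, -0.009, 2.803]
ft_force: [-0.1, -0.4, 0.0]
width: 0.352
gripper_force: 0.0
```

Request:
send_rows([
  {"linear":[0.1,0.1,0.01],"turn":[-0.01,-0.015,-0.219]},
  {"linear":[0,0,0],"turn":[0,0,0]},
  {"linear":[0,0,0],"turn":[0,0,0]},
  {"linear":[0,0,0],"turn":[0,0,0]},
])

```text
time_s: 4.78
ee_pos: [569.3, 353.2, 230.4]
orientation: [3.137, 0.002, 2.965]
ft_force: [-0.5, -1.3, -1.2]
width: 0.345
gripper_force: 0.0
```

```bash
python3 - <<'E'
from h import *
st(); im,m=snap('wrist','w2'); np.savez('w2.npz',**m); 
for p in [(569,354,87),(569,354,51),(632,112,74),(636,46,74),(639,-20,74)]: print(proj(m,p))
E
```

```text
4.775 [569.3 353.2 230.4] [3.137e+00 2.000e-03 2.965e+00] [0.55 0.42 0.39 1.54 0.   0.73] [-0.5 -1.3 -1.2] 0.3453828649361059 0.0
[259.41490452 170.02295261]
[259.20468007 162.3593556 ]
[ 74.54086837 250.05599568]
[ 25.26362922 261.21522941]
[-23.15859841 271.42405127]
```

View pics/w2.png

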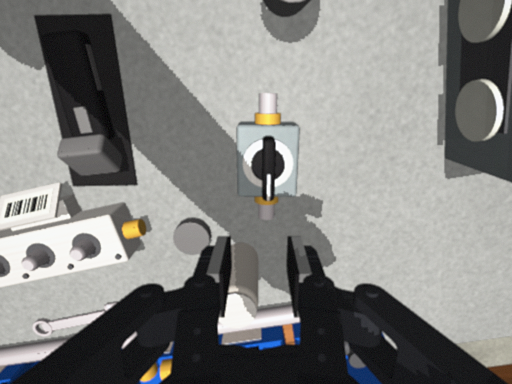

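The air unit's disc is centred at (268,162) and the bar top runs along the image column at u≈268, so it is parallel to the tool x axis. The scanner head is at (90,152) and the first spigots are at (83,247) and (35,257).

```bash
python3 - <<'E'
from h import *
m=dict(np.load('w2.npz')); im=cv2.imread('pics/w2.png')
g=im.astype(int)
dark=(g.max(2)<45); 
sub=np.zeros(dark.shape,bool); sub[120:210,235:300]=1
for c,s in blobs(dark&sub): print('dark',c,s)
grey=(g[...,1]>g[...,2]+6)&(g[...,1]>90)&sub
white=(g.min(2)>225)&sub
for c,s in blobs(white): print('white',c,s)
print('bar',onz(m,268,168,87).round(1),'disc',onz(m,268.5,162.5,51).round(1))
print('pipe',onz(m,267.5,98,22).round(1),onz(m,266,210,22).round(1),'box',onz(m,237.5,123,45).round(1),onz(m,299,123,45).round(1),onz(m,237,195,45).round(1),onz(m,297,195,45).round(1))
print('sp3',onz(m,83,243,74),'sp2',onz(m,33,255,74))
E
```

```text
dark [268.68609023 165.93609023] [253 137  30  63 532]
white [252.13333333 150.88571429] [244 140  18  26 210]
white [284.18158568 162.62404092] [275 140  18  47 391]
white [268.21153846 185.67307692] [267 175   3  21  52]
bar [568.4 363.5  87. ] disc [571.1 364.9  51. ]
pipe [499.2 376.8  22. ] [642.8 350.4  22. ] box [519.8 337.2  45. ] [532.5 407.6  45. ] [606.8 318.9  45. ] [620.2 393.3  45. ]
sp3 [624.59568708 125.71873187  74.        ] sp2 [629.42138549  59.08673085  74.        ]
```

Request:
send_rows([
  {"linear":[0.015,0.134,0.35],"turn":[0,0,0]},
  {"linear":[0,0,0.4],"turn":[0,0,0]},
  {"linear":[0,0,0.4],"turn":[0,0,0]},
  {"linear":[0,0,0.4],"turn":[0,0,0]},
  {"linear":[0,0,0.35],"turn":[0,0,0]},
])

```text
time_s: 5.45
ee_pos: [570.6, 364.0, 76.9]
orientation: [3.138, 0.001, 2.964]
ft_force: [-0.3, -0.1, 0.2]
width: 0.349
gripper_force: 0.0
```

Request:
send_rows([
  {"linear":[0,0,0],"turn":[0,0,0]},
  {"linear":[0,0,0],"turn":[0,0,0]},
], grip=0.52, squeeze=20)

```text
time_s: 5.7
ee_pos: [571.1, 364.7, 79.5]
orientation: [3.136, 0.003, 2.965]
ft_force: [0.2, 0.8, 0.3]
width: 0.24
gripper_force: 0.0
```

Request:
send_rows([
  {"linear":[0,0,0],"turn":[0,0,-0.2]},
  {"linear":[0,0,0],"turn":[0,0,-0.2]},
])

```text
time_s: 5.95
ee_pos: [571.6, 365.2, 80.6]
orientation: [3.137, 0.006, -2.998]
ft_force: [1.2, 0.6, 0.7]
width: 0.243
gripper_force: 0.0
```

Request:
send_rows([
  {"linear":[0,0,0.02],"turn":[0,0,-0.2]},
  {"linear":[0,0,0],"turn":[0,0,-0.2]},
  {"linear":[0,0,0],"turn":[0,0,-0.2]},
  {"linear":[0,0,0],"turn":[0,0,-0.2]},
  {"linear":[0,0,0],"turn":[0,0,-0.2]},
])

```text
time_s: 6.58
ee_pos: [571.6, 365.2, 79.1]
orientation: [-3.141, 0.008, -2.213]
ft_force: [-0.7, -0.1, -0.1]
width: 0.243
gripper_force: 0.0
```

Request:
send_rows([
  {"linear":[0,0,0],"turn":[0,0,-0.2]},
  {"linear":[0,0,0],"turn":[0,0,-0.2]},
  {"linear":[0,0,0],"turn":[0,0,-0.2]},
  {"linear":[0,0,0],"turn":[0,0,0]},
])

```text
time_s: 7.08
ee_pos: [571.4, 365.1, 78.7]
orientation: [-3.137, 0.007, -1.748]
ft_force: [0.2, 0.2, 0.7]
width: 0.236
gripper_force: 0.0
```

Request:
send_rows([
  {"linear":[0,0,-0.45],"turn":[0,0,0]},
  {"linear":[0,0,-0.5],"turn":[0,0,0]},
  {"linear":[0,0,-0.5],"turn":[0,0,0]},
  {"linear":[0,0,-0.45],"turn":[0,0,0]},
  {"linear":[0,0,0],"turn":[0,0,0]},
], grip=1)

```text
time_s: 7.7
ee_pos: [571.5, 364.8, 233.6]
orientation: [-3.134, 0.01, -1.749]
ft_force: [0.5, 0.7, -0.2]
width: -0.001
gripper_force: 0.0
```

```bash
python3 - <<'E'
from h import *
st(); im,m=snap('wrist','w3'); print(proj(m,(570,364,87)))
plan([550,-352,230],2.88,n=14)
E
```

```text
7.7 [571.5 364.8 233.6] [-3.134  0.01  -1.749] [ 0.57  0.43  0.42  1.55  0.   -0.82] [ 0.5  0.7 -0.2] -0.0008373350373742119 0.0
[261.04246995 168.41247413]
rows 14 turn [0.    0.001 0.15 ]
[0.633, -0.095, -0.003]
[0.617, -0.169, -0.003]
[0.593, -0.24, -0.002]
[0.561, -0.309, -0.002]
[0.52, -0.373, -0.001]
[0.473, -0.431, -0.001]
[0.419, -0.484, -0.001]
[0.359, -0.53, -0.0]
[0.294, -0.569, 0.0]
[0.225, -0.599, 0.0]
[0.152, -0.622, 0.001]
[0.078, -0.635, 0.001]
[0.003, -0.64, 0.001]
[-0.073, -0.636, 0.001]
```

Request:
send_rows([
  {"linear":[0.63,-0.1,0],"turn":[0,0,0.15]},
  {"linear":[0.62,-0.17,0],"turn":[0,0,0.15]},
  {"linear":[0.59,-0.24,0],"turn":[0,0,0.15]},
  {"linear":[0.56,-0.31,0],"turn":[0,0,0.15]},
  {"linear":[0.52,-0.37,0],"turn":[0,0,0.15]},
])

```text
time_s: 8.38
ee_pos: [563.2, 106.7, 226.5]
orientation: [3.14, 0.004, -2.341]
ft_force: [0.5, 0.4, -0.0]
width: 0.002
gripper_force: 0.0
```

Request:
send_rows([
  {"linear":[0.47,-0.43,0],"turn":[0,0,0.15]},
  {"linear":[0.42,-0.48,0],"turn":[0,0,0.15]},
  {"linear":[0.36,-0.53,0],"turn":[0,0,0.15]},
  {"linear":[0.29,-0.57,0],"turn":[0,0,0.15]},
  {"linear":[0.22,-0.6,0],"turn":[0,0,0.15]},
])

```text
time_s: 9.0
ee_pos: [557.3, -148.6, 225.5]
orientation: [3.137, 0.002, -2.93]
ft_force: [0.4, 0.4, 0.1]
width: -0.003
gripper_force: 0.0
```

Request:
send_rows([
  {"linear":[0.15,-0.62,0],"turn":[0,0,0.15]},
  {"linear":[0.08,-0.635,0],"turn":[0,0,0.15]},
  {"linear":[0,-0.64,0],"turn":[0,0,0.15]},
  {"linear":[-0.07,-0.64,0],"turn":[0,0,0.15]},
  {"linear":[0,0,0],"turn":[0,0,0]},
])

```text
time_s: 9.62
ee_pos: [552.2, -355.1, 223.2]
orientation: [3.136, -0.001, 2.881]
ft_force: [0.9, 0.7, -0.4]
width: -0.001
gripper_force: 0.0
```

Request:
send_rows([
  {"linear":[0,0,0],"turn":[0,0,0]},
  {"linear":[0,0,0],"turn":[0,0,0]},
])

```text
time_s: 9.88
ee_pos: [553.4, -350.7, 225.6]
orientation: [3.137, 0.001, 2.889]
ft_force: [0.5, -0.1, -0.9]
width: -0.003
gripper_force: 0.0
```

```bash
python3 - <<'E'
from h import *
st(); im,m=snap('wrist','w4'); np.savez('w4.npz',**m)
a=cv2.imread('pics/w3.png')[80:280,150:370]; b=cv2.imread('pics/w4.png')
o=np.zeros((400,800,3),np.uint8); o[:384,:512]=b; o[:200,560:780]=a; cv2.imwrite('pics/m4.png',o)
E
```

```text
9.875 [ 553.4 -350.7  225.6] [3.137e+00 1.000e-03 2.889e+00] [-0.57  0.39  0.34  1.52  0.01 -0.31] [ 0.5 -0.1 -0.9] -0.002691294409283506 0.0
```

View pics/m4.png

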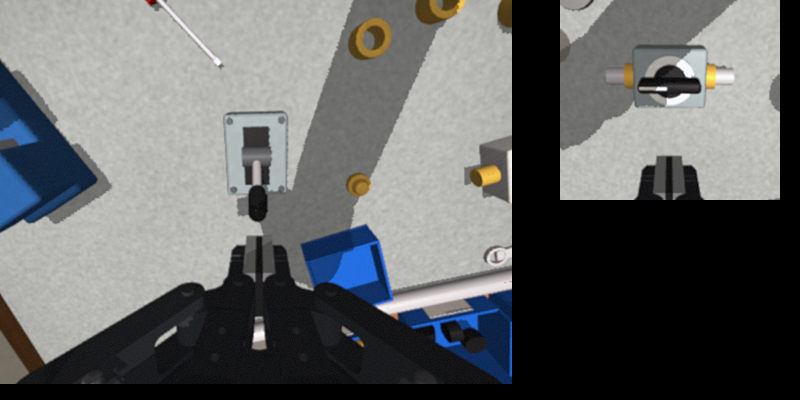

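The crop of w3 shows the air bar still along the pipe (horizontal), so it did not turn; I'll redo it with a real grip. The power unit's top has corners at (225,113), (287,112), (227,193) and (288,191), and the lever's grip ends at about (258,212), leaning away.

```bash
python3 - <<'E'
from h import *
m=dict(np.load('w4.npz'))
C=[onz(m,u,v,40) for u,v in [(225,113),(287,112),(227,193),(288,191)]]
print(np.round(C,0)); print('c',np.mean(C,0).round(1))
a=(C[2]+C[3]-C[0]-C[1]);print(np.arctan2(a[1],a[0]))
print('tip',onz(m,258,207,108).round(1))
print('sleeves',onz(m,370,38,32).round(1),onz(m,440,3,32).round(1))
E
```

```text
[[ 488. -374.   40.]
 [ 505. -304.   40.]
 [ 583. -399.   40.]
 [ 599. -324.   40.]]
c [ 543.8 -350.3   40. ]
-0.23651974533216372
tip [ 584.3 -359.5  108. ]
sleeves [ 452.  -198.2   32. ] [ 437.3 -121.7   32. ]
```

Request:
send_rows([
  {"linear":[-0.45,0,0],"turn":[0,0,0]},
  {"linear":[-0.435,-0.01,0],"turn":[0,0,0]},
  {"linear":[0,0,0.5],"turn":[0,0,0]},
  {"linear":[0,0,0.5],"turn":[0,0,0]},
  {"linear":[0,0,0.54],"turn":[0,0,0]},
])

```text
time_s: 10.55
ee_pos: [622.8, -368.8, 102.0]
orientation: [3.137, 0.003, 2.889]
ft_force: [0.7, -0.4, 0.7]
width: 0.0
gripper_force: 0.0
```

Request:
send_rows([
  {"linear":[0.19,0,0],"turn":[0,0,0]},
  {"linear":[0.19,0,0],"turn":[0,0,0]},
  {"linear":[0.19,0,0],"turn":[0,0,0]},
  {"linear":[0.19,0,0],"turn":[0,0,0]},
  {"linear":[0.19,0,0],"turn":[0,0,0]},
])

```text
time_s: 11.18
ee_pos: [548.4, -349.5, 103.0]
orientation: [3.137, 0.002, 2.889]
ft_force: [-0.3, -0.2, 0.1]
width: 0.005
gripper_force: 0.0
```

Request:
send_rows([
  {"linear":[0.17,0,0],"turn":[0,0,0]},
  {"linear":[0,0,0],"turn":[0,0,0]},
  {"linear":[-0.15,0,0],"turn":[0,0,0]},
  {"linear":[0,0,-0.7],"turn":[0,0,0]},
  {"linear":[0,0,-0.7],"turn":[0,0,0]},
])

```text
time_s: 11.8
ee_pos: [547.6, -350.9, 214.8]
orientation: [3.136, 0.0, 2.888]
ft_force: [1.4, -0.3, -0.4]
width: 0.0
gripper_force: 0.0
```

```bash
python3 - <<'E'
from h import *
st(); im,m=snap('wrist','w5'); np.savez('w5.npz',**m)
for th in(-.6,.6): print(proj(m,[544+80*np.sin(th)*.971,-350-.238*80*np.sin(th),42+80*np.cos(th)]))
R=down(2.96)
plan([570,364,230],R=R,n=16)
E
```

```text
11.8 [ 547.6 -350.9  214.8] [3.136 0.    2.888] [-0.57  0.38  0.3   1.5   0.01 -0.32] [ 1.4 -0.3 -0.4] 0.00047700631061678553 0.0
[258.1512087  128.86139834]
[259.39094975 219.7690319 ]
rows 16 turn [ 0.     0.001 -0.006]
[0.125, 0.546, -0.005]
[0.122, 0.546, -0.005]
[0.12, 0.547, -0.005]
[0.117, 0.547, -0.005]
[0.115, 0.548, -0.005]
[0.112, 0.548, -0.005]
[0.11, 0.549, -0.005]
[0.107, 0.549, -0.005]
[0.105, 0.55, -0.005]
[0.102, 0.55, -0.005]
[0.1, 0.551, -0.005]
[0.098, 0.551, -0.005]
[0.095, 0.552, -0.005]
[0.093, 0.552, -0.005]
[0.09, 0.552, -0.005]
[0.088, 0.553, -0.005]
```

```bash
python3 - <<'E'
import cv2,numpy as np
a=cv2.imread('pics/w5.png'); b=cv2.imread('pics/w3.png')
o=np.zeros((500,800,3),np.uint8); o[:420,:400]=cv2.resize(a[90:300,160:360],(400,420)); o[:420,400:]=cv2.resize(b[90:300,160:360],(400,420)); cv2.imwrite('pics/m5.png',o)
E
```

```text
(no output)
```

View pics/m5.png

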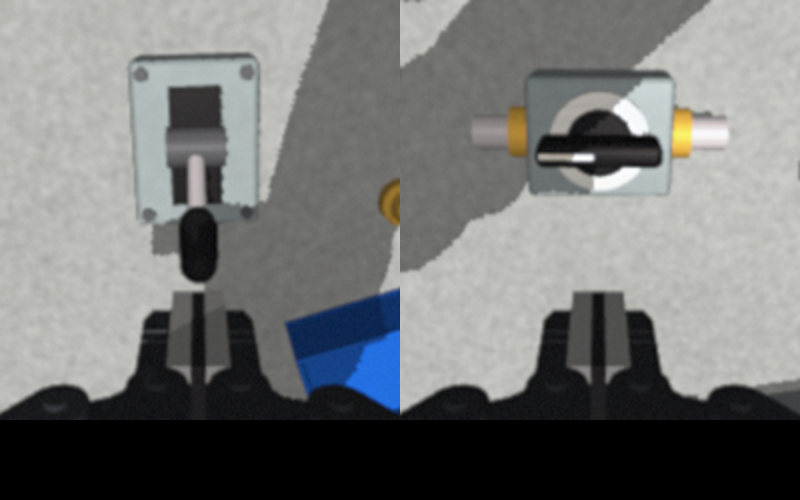

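```bash
python3 - <<'E'
from h import *
m=dict(np.load('w5.npz')); s=get_state(); p=np.array(s['ee_pos']); R=Ro.from_euler('xyz',s['orientation'])
print(p)
for d in(-40,-20,0,14): print(d,[proj(m,p+R.apply([x,0,d])).round(0).tolist() for x in(-11,0,11)])
print(proj(m,[588,-361,108]))
E
```

```text
[ 549.27019543 -352.11337214  223.91835446]
-40 [[259.0, 298.0], [259.0, 278.0], [259.0, 258.0]]
-20 [[259.0, 274.0], [259.0, 256.0], [259.0, 238.0]]
0 [[259.0, 255.0], [259.0, 239.0], [259.0, 222.0]]
14 [[259.0, 244.0], [259.0, 229.0], [259.0, 213.0]]
[259.18573234 219.93747841]
```

Both the lever and the bar still look "on". I'll repeat the lever push and look while the fingers are still in place.

Request:
send_rows([
  {"linear":[-0.45,0,0],"turn":[0,0,0]},
  {"linear":[-0.48,0,0],"turn":[0,0,0]},
  {"linear":[0,0,0.5],"turn":[0,0,0]},
  {"linear":[0,0,0.5],"turn":[0,0,0]},
  {"linear":[0,0,0.54],"turn":[0,0,0]},
])

```text
time_s: 12.48
ee_pos: [620.6, -369.4, 89.7]
orientation: [3.137, 0.003, 2.888]
ft_force: [0.7, 0.7, 1.4]
width: -0.002
gripper_force: 0.0
```

Request:
send_rows([
  {"linear":[0.19,0,0],"turn":[0,0,0]},
  {"linear":[0.19,0,0],"turn":[0,0,0]},
  {"linear":[0.19,0,0],"turn":[0,0,0]},
  {"linear":[0.19,0,0],"turn":[0,0,0]},
])

```text
time_s: 12.98
ee_pos: [569.1, -356.5, 100.3]
orientation: [3.139, 0.023, 2.889]
ft_force: [8.2, 2.0, 37.2]
width: -0.002
gripper_force: 16.1
```

```bash
python3 - <<'E'
from h import *
s=st(); print(s['torque']); im,m=snap('wrist','w6'); im2,m2=snap('side','s6')
p=np.array(s['ee_pos']); u,v=proj(m2,p).astype(int); print(u,v)
o=np.zeros((400,800,3),np.uint8); o[:384,:400]=im[:,60:460]; o[:400,400:]=cv2.resize(im2[v-50:v+50,u-50:u+50],(400,400),interpolation=cv2.INTER_CUBIC); cv2.imwrite('pics/m6.png',o[:,:,::-1])
E
```

```text
12.975 [ 569.1 -356.5  100.3] [3.139 0.023 2.889] [-0.56  0.4   0.09  1.23  0.01 -0.31] [ 8.2  2.  37.2] -0.0016388452678834555 16.107621788978577
[ 0.5085425  -1.54419067  0.0065324 ]
337 234
```

View pics/m6.png

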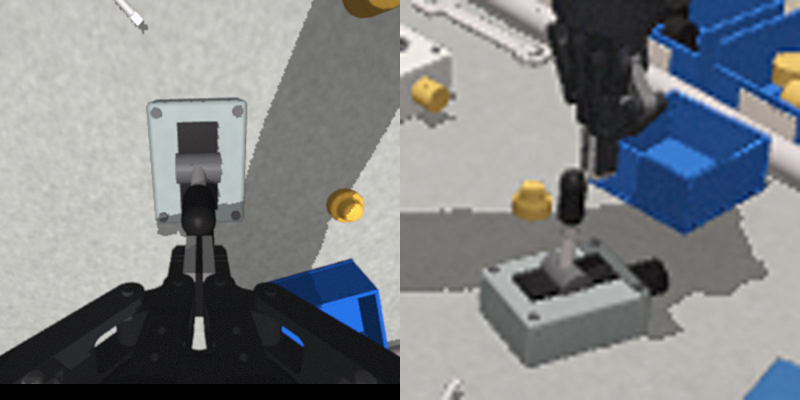

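The side crop shows the fingertips about 17 mm above where the reported TCP projects. They are on the lever's upper end, and the force is 37 N upward. So the tips stand higher than I assumed.

```bash
python3 - <<'E'
from h import *
print(bot.tip_reach)
s=st(); print(s['torque'])
m=optics.camera_model('side'); 
p=np.array(s['ee_pos'])
for d in(-60,-30,0,14):print(d,proj(m,p-[0,0,d]))
# dark pixels of fingertip column in side image
im=cv2.imread('pics/s6.png'); print(im[222:240,332:342].max(2))
E
```

```text
14.0
13.075 [ 563.8 -355.3   96.5] [3.139 0.012 2.888] [-0.57  0.4   0.08  1.24  0.01 -0.31] [-1.1 -0.1 -0.8] 0.003974519395739701 0.06565018789842725
[0.0127183  0.03706727 0.05936046]
-60 [337.05039233 218.1733938 ]
-30 [336.34908586 227.36236989]
0 [335.66291121 236.35307901]
14 [335.3477377  240.48268846]
[[103  53 124 129  37  35  35  42  32  82]
 [104  55 127 108  32  38  35  39  32  86]
 [ 90  57 128 101  37  34  34  33  37  84]
 [ 89  52 133 102  34  34  36  36  34 107]
 [ 91  92 129  82  32  35  36  25  33 105]
 [ 41 156 134 109  33  50  78  81 119 130]
 [ 24 129 118 134 127 119 120 127 132 130]
 [ 30  80 144 136 145 155 129 130 131 129]
 [ 26  66 196 165 109 137 123 128 127 129]
 [ 18  60 200 194 190 163 123 106 130 124]
 [ 14 106 191 191 191 189 190 152 126 152]
 [ 11 110 191 188 186 185 190 189 194 159]
 [ 14 153 190 185 187 188 193 196 199 195]
 [  8 162 193 190 192 128 127 128 129 132]
 [ 14 104 129 129 130 114 113 117 114 115]
 [ 17  92 117 118 118 118 117 120 118 117]
 [ 41 117 119 116 117 118 117 118 120 118]
 [ 87 118 116 118 115 115 117 116 118 119]]
```

Request:
send_rows([
  {"linear":[0,0,-0.7],"turn":[0,0,0]},
  {"linear":[0,0,-0.7],"turn":[0,0,0]},
  {"linear":[0,0,0],"turn":[0,0,0]},
  {"linear":[0,0,0],"turn":[0,0,0]},
])

```text
time_s: 13.58
ee_pos: [560.7, -354.6, 202.6]
orientation: [3.137, 0.002, 2.888]
ft_force: [-0.4, 0.8, -0.3]
width: -0.002
gripper_force: 0.0
```

```bash
python3 - <<'E'
from h import *
s=st(); im,m=snap('wrist','w7'); s2=st()
for th in(-.6,0,.6): 
    q=proj(m,[544+66*np.sin(th)*.971,-350-.238*66*np.sin(th),42+66*np.cos(th)]).astype(int); print(th,q,im[q[1]-2:q[1]+3,q[0]-2:q[0]+3].mean())
ts=Ro.from_euler('xyz',s['orientation']).inv().apply
print('cam',ts(-m['R'].T@m['t']-np.array(s['ee_pos'])))
plan([530,-140,100],n=8)
E
```

```text
13.575 [ 560.7 -354.6  202.6] [3.137e+00 2.000e-03 2.888e+00] [-0.57  0.4   0.31  1.48  0.01 -0.31] [-0.4  0.8 -0.3] -0.0020304579163309944 0.0
13.625 [ 560.1 -354.2  201.6] [ 3.136 -0.     2.888] [-0.57  0.4   0.31  1.48  0.01 -0.31] [ 0.4 -0.7 -0.7] -0.0007488582470805752 0.0
-0.6 [258 122] 62.36
0 [259 165] 51.08
0.6 [259 199] 28.906666666666666
cam [  81.66252375   -0.68210776 -168.25835344]
rows 8 turn [0. 0. 0.]
[0.13, 0.311, 0.16]
[0.13, 0.311, 0.16]
[0.13, 0.311, 0.16]
[0.13, 0.311, 0.16]
[0.13, 0.311, 0.16]
[0.13, 0.311, 0.16]
[0.13, 0.311, 0.16]
[0.13, 0.311, 0.16]
```

Request:
send_rows([
  {"linear":[0.26,0.62,0],"turn":[0,0,0]},
  {"linear":[0.26,0.62,0],"turn":[0,0,0]},
  {"linear":[0.26,0.62,0],"turn":[0,0,0]},
  {"linear":[0.26,0.62,0.6],"turn":[0,0,0]},
  {"linear":[0,0,0.65],"turn":[0,0,0]},
])

```text
time_s: 14.25
ee_pos: [530.2, -145.2, 109.2]
orientation: [3.136, 0.002, 2.891]
ft_force: [1.1, -1.3, -0.4]
width: 0.003
gripper_force: 0.0
```

Request:
send_rows([
  {"linear":[0,0,0.3],"turn":[0,0,0]},
  {"linear":[0,0,0.2],"turn":[0,0,0]},
  {"linear":[0,0,0.1],"turn":[0,0,0]},
  {"linear":[0,0,0],"turn":[0,0,0]},
  {"linear":[0,0,0],"turn":[0,0,0]},
])

```text
time_s: 14.88
ee_pos: [531.3, -148.3, 63.4]
orientation: [3.137, 0.003, 2.887]
ft_force: [-0.3, 0.8, 0.2]
width: -0.001
gripper_force: 0.0
```

```bash
python3 - <<'E'
from h import *
s=st();im,m=snap('side','s8'); s=st()
p=np.array(s['ee_pos']); u,v=proj(m,p).astype(int)
print(u,v,[(d,proj(m,p-[0,0,d]).round(1).tolist()) for d in (-30,0,14,p[2])])
a=optics.camera('wrist')
o=np.zeros((400,800,3),np.uint8); o[:384,:400]=a[:,60:460]; o[:400,400:]=cv2.resize(im[v-50:v+50,u-50:u+50],(400,400),interpolation=cv2.INTER_CUBIC); cv2.imwrite('pics/m8.png',o[:,:,::-1])
E
```

```text
14.875 [ 531.3 -148.3   63.4] [3.137e+00 3.000e-03 2.887e+00] [-0.27  0.21 -0.25  1.1   0.   -0.02] [-0.3  0.8  0.2] -0.0007827074769092289 0.0
14.925 [ 531.3 -148.2   63.5] [3.137e+00 3.000e-03 2.887e+00] [-0.27  0.21 -0.25  1.1   0.   -0.02] [0.6 0.  0.2] 0.002691245822315356 0.0
281 218 [(-30, [281.4, 210.4]), (0, [281.3, 218.6]), (14, [281.3, 222.4]), (np.float64(63.48670842123863), [281.2, 235.6])]
```

View pics/m8.png

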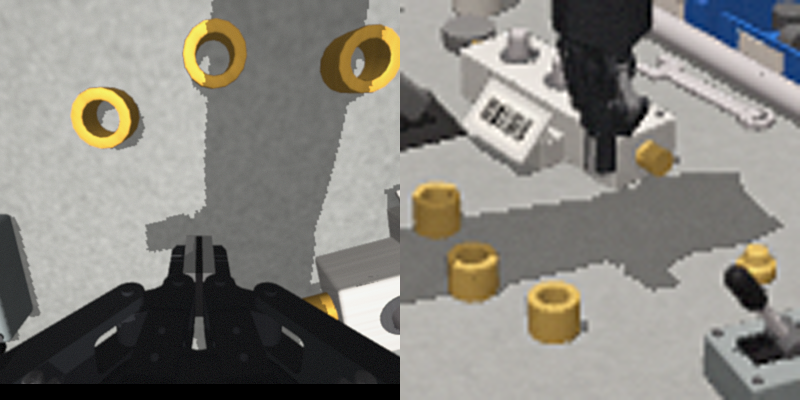

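The side crop puts the closed tips at about (282,212), roughly 22 mm above the reported TCP, and the wrist view agrees. A gentle touch on the bench will settle it.

Request:
send_rows([
  {"linear":[0,0,0.2],"turn":[0,0,0]},
  {"linear":[0,0,0.2],"turn":[0,0,0]},
  {"linear":[0,0,0],"turn":[0,0,0]},
  {"linear":[0,0,0],"turn":[0,0,0]},
])

```text
time_s: 15.48
ee_pos: [530.5, -147.7, 30.2]
orientation: [3.137, 0.001, 2.888]
ft_force: [-0.4, -0.4, 0.6]
width: 0.0
gripper_force: 0.0
```

Request:
send_rows([
  {"linear":[0,0,0.1],"turn":[0,0,0]},
  {"linear":[0,0,0.1],"turn":[0,0,0]},
  {"linear":[0,0,0],"turn":[0,0,0]},
  {"linear":[0,0,0],"turn":[0,0,0]},
])

```text
time_s: 15.98
ee_pos: [530.7, -147.7, 14.5]
orientation: [3.137, 0.002, 2.887]
ft_force: [-0.0, -0.1, 0.1]
width: 0.001
gripper_force: 0.0
```

Request:
send_rows([
  {"linear":[0,0,0.1],"turn":[0,0,0]},
  {"linear":[0,0,0.1],"turn":[0,0,0]},
  {"linear":[0,0,0],"turn":[0,0,0]},
  {"linear":[0,0,0],"turn":[0,0,0]},
])

```text
time_s: 16.48
ee_pos: [530.7, -147.6, -1.6]
orientation: [3.137, 0.001, 2.887]
ft_force: [0.8, 0.6, -0.0]
width: -0.001
gripper_force: 0.0
```

Request:
send_rows([
  {"linear":[0,0,0.08],"turn":[0,0,0]},
  {"linear":[0,0,0],"turn":[0,0,0]},
  {"linear":[0,0,0],"turn":[0,0,0]},
])

```text
time_s: 16.85
ee_pos: [530.7, -147.6, -8.0]
orientation: [3.137, 0.002, 2.888]
ft_force: [-0.7, 0.0, 0.5]
width: -0.002
gripper_force: 0.0
```

Request:
send_rows([
  {"linear":[0,0,0.08],"turn":[0,0,0]},
  {"linear":[0,0,0],"turn":[0,0,0]},
  {"linear":[0,0,0],"turn":[0,0,0]},
])

```text
time_s: 17.23
ee_pos: [530.7, -147.5, -14.4]
orientation: [3.137, 0.001, 2.888]
ft_force: [-0.7, -0.4, -0.3]
width: 0.001
gripper_force: 0.0
```

Request:
send_rows([
  {"linear":[0,0,0.07],"turn":[0,0,0]},
  {"linear":[0,0,0],"turn":[0,0,0]},
  {"linear":[0,0,0],"turn":[0,0,0]},
])

```text
time_s: 17.6
ee_pos: [530.7, -147.5, -20.0]
orientation: [3.137, 0.001, 2.887]
ft_force: [0.2, -0.7, -0.4]
width: -0.004
gripper_force: 0.0
```

Request:
send_rows([
  {"linear":[0,0,0.03],"turn":[0,0,0]},
  {"linear":[0,0,0.03],"turn":[0,0,0]},
  {"linear":[0,0,0],"turn":[0,0,0]},
])

```text
time_s: 17.98
ee_pos: [530.8, -147.5, -24.8]
orientation: [3.137, 0.002, 2.887]
ft_force: [-0.1, 0.2, -0.6]
width: 0.001
gripper_force: 0.0
```

Request:
send_rows([
  {"linear":[0,0,0.03],"turn":[0,0,0]},
  {"linear":[0,0,0],"turn":[0,0,0]},
  {"linear":[0,0,0],"turn":[0,0,0]},
])

```text
time_s: 18.35
ee_pos: [530.9, -147.6, -25.0]
orientation: [3.137, 0.003, 2.887]
ft_force: [-7.4, 1.7, 17.7]
width: 0.002
gripper_force: 8.8
```

Request:
send_rows([
  {"linear":[0,0,0.03],"turn":[0,0,0]},
  {"linear":[0,0,0],"turn":[0,0,0]},
  {"linear":[0,0,0],"turn":[0,0,0]},
])

```text
time_s: 18.73
ee_pos: [531.0, -147.6, -25.1]
orientation: [3.137, 0.004, 2.887]
ft_force: [-14.0, 3.7, 36.2]
width: -0.001
gripper_force: 18.0
```

Request:
send_rows([
  {"linear":[0,0,0.03],"turn":[0,0,0]},
  {"linear":[0,0,0],"turn":[0,0,0]},
  {"linear":[0,0,0],"turn":[0,0,0]},
])

```text
time_s: 19.1
ee_pos: [531.0, -147.6, -25.2]
orientation: [3.137, 0.005, 2.887]
ft_force: [-21.0, 6.0, 54.5]
width: -0.0
gripper_force: 27.2
```

```bash
python3 - <<'E'
from h import *
s=st();im,m=snap('side','s9')
p=np.array(s['ee_pos']); print([(d,proj(m,p-[0,0,d]).round(1).tolist()) for d in (-40,-30,-20,-10,0)])
u,v=proj(m,p+[0,0,25]).astype(int); print(u,v); print(im[v-12:v+12,u-6:u+7].max(2))
E
```

```text
19.1 [ 531.  -147.6  -25.2] [3.137 0.005 2.887] [-0.27  0.27 -0.38  0.91  0.   -0.02] [-21.    6.   54.5] -0.00035602201888582406 27.179170637391508
[(-40, [281.0, 231.6]), (-30, [281.0, 234.2]), (-20, [280.9, 236.9]), (-10, [280.9, 239.5]), (0, [280.9, 242.0])]
280 235
[[120  70  21  31  30  33  37  35  39  36  29  27  43]
 [117 116  94  58  29  28  33  34  36  33  28  31  33]
 [112 116 115  59  30  34  37  38  35  30  29  30  32]
 [116 119 113  58  31  29  42  37  32  42  37  32  28]
 [115 117 114  58 113  78  36  34  31  27  50  90  91]
 [118 118 114  60 114  76  31  37  32  27  74 119 116]
 [116 120 113  56 118  76  36  32  38  30  77 119 119]
 [116 122 115  57 128  77  36  31  34  28  76 118 115]
 [116 119 113  57 129  84  35  41  37  29  76 118 116]
 [119 121 113  55 128  81  38  34  38  33  94 118 116]
 [118 118 113  59 128  79  34  34  37  24  98 119 118]
 [116 117 115 104 126  82  31  26  19  22  94 119 117]
 [115 116 112 110 120 100  66  70 117 117 115 117 117]
 [111 186 186 185 171 155 110 111 116 122 119 117 117]
 [184 189 188 187 188 185 187 187 117 115 115 115 116]
 [182 183 184 186 186 185 187 190 115 110 112 117 117]
 [204 182 184 186 183 183 184 187 185 185 117 114 116]
 [232 202 185 187 184 185 186 188 191 189 183 115 115]
 [232 225 186 185 185 186 188 185 185 184 183 183 115]
 [234 220 185 184 186 186 186 182 181 180 180 184 182]
 [239 168 181 185 183 185 185 181 180 180 183 181 184]
 [161 116 185 186 184 186 185 181 180 181 181 182 183]
 [124 109 185 183 185 185 183 182 182 182 182 181 182]
 [126 111 188 185 187 186 182 181 183 183 180 179 183]]
```

The bench contact came at reported z = −25, so the shut tips are 25 mm behind the reported TCP rather than 14 mm ahead. I'll allow for that from here: real tip z = reported z + 25.

Request:
send_rows([
  {"linear":[0,0,-0.75],"turn":[0,0,0]},
  {"linear":[0,0,-0.75],"turn":[0,0,0]},
  {"linear":[-0.45,-0.6,-0.7],"turn":[0,0,0]},
  {"linear":[-0.45,-0.6,0],"turn":[0,0,0]},
  {"linear":[-0.45,-0.6,0],"turn":[0,0,0]},
])

```text
time_s: 19.77
ee_pos: [594.4, -303.0, 131.5]
orientation: [3.137, 0.004, 2.888]
ft_force: [1.6, 0.0, -0.3]
width: -0.001
gripper_force: 0.0
```

Request:
send_rows([
  {"linear":[-0.45,-0.6,0],"turn":[0,0,0]},
  {"linear":[0,0,0],"turn":[0,0,0]},
  {"linear":[0,0,0],"turn":[0,0,0]},
])

```text
time_s: 20.15
ee_pos: [615.6, -356.8, 129.2]
orientation: [3.136, 0.0, 2.887]
ft_force: [-0.3, 0.3, 0.3]
width: -0.002
gripper_force: 0.0
```

Request:
send_rows([
  {"linear":[-0.115,-0.13,0],"turn":[0,0,0]},
  {"linear":[0,0,0.45],"turn":[0,0,0]},
  {"linear":[0,0,0.41],"turn":[0,0,0]},
  {"linear":[0,0,0],"turn":[0,0,0]},
  {"linear":[0,0,0],"turn":[0,0,0]},
])

```text
time_s: 20.78
ee_pos: [623.0, -368.4, 63.3]
orientation: [3.137, 0.004, 2.888]
ft_force: [0.7, 0.6, 0.7]
width: 0.004
gripper_force: 0.0
```

Request:
send_rows([
  {"linear":[0.19,0,0],"turn":[0,0,0]},
  {"linear":[0.19,0,0],"turn":[0,0,0]},
  {"linear":[0.19,0,0],"turn":[0,0,0]},
  {"linear":[0.19,0,0],"turn":[0,0,0]},
  {"linear":[0.19,0,0],"turn":[0,0,0]},
])

```text
time_s: 21.4
ee_pos: [549.6, -350.2, 63.9]
orientation: [3.138, 0.005, 2.888]
ft_force: [0.6, 0.7, -0.0]
width: 0.004
gripper_force: 0.0
```

Request:
send_rows([
  {"linear":[0.17,0,0],"turn":[0,0,0]},
  {"linear":[0,0,0],"turn":[0,0,0]},
  {"linear":[0,0,0],"turn":[0,0,0]},
])

```text
time_s: 21.78
ee_pos: [536.4, -346.8, 61.8]
orientation: [3.137, 0.003, 2.888]
ft_force: [0.5, -0.8, -0.4]
width: 0.001
gripper_force: 0.0
```

Request:
send_rows([
  {"linear":[-0.2,0,0],"turn":[0,0,0]},
  {"linear":[0,0,-0.7],"turn":[0,0,0]},
  {"linear":[0,0,-0.7],"turn":[0,0,0]},
  {"linear":[0,0,-0.4],"turn":[0,0,0]},
])

```text
time_s: 22.28
ee_pos: [552.1, -351.7, 208.4]
orientation: [3.138, 0.005, 2.888]
ft_force: [0.2, -0.3, -0.4]
width: -0.004
gripper_force: 0.0
```

```bash
python3 - <<'E'
from h import *
s=st(); im,m=snap('wrist','w7')
for th in(-.6,0,.6): 
    q=proj(m,[544+66*np.sin(th)*.971,-350-.238*66*np.sin(th),42+66*np.cos(th)]).astype(int); print(th,q,im[q[1]-2:q[1]+3,q[0]-2:q[0]+3].mean())
plan([570,364,200],2.96,n=14)
E
```

```text
22.275 [ 552.1 -351.7  208.4] [3.138 0.005 2.888] [-0.57  0.38  0.29  1.48  0.01 -0.32] [ 0.2 -0.3 -0.4] -0.003691036268555948 0.0
-0.6 [257 131] 32.50666666666667
0 [258 173] 44.32
0.6 [259 205] 21.746666666666666
rows 14 turn [ 0.     0.001 -0.007]
[0.146, 0.623, 0.011]
[0.143, 0.624, 0.011]
[0.139, 0.624, 0.011]
[0.136, 0.625, 0.011]
[0.133, 0.626, 0.011]
[0.13, 0.626, 0.011]
[0.126, 0.627, 0.011]
[0.123, 0.628, 0.011]
[0.12, 0.628, 0.011]
[0.117, 0.629, 0.011]
[0.113, 0.629, 0.011]
[0.11, 0.63, 0.011]
[0.107, 0.631, 0.011]
[0.104, 0.631, 0.011]
```

Request:
send_rows([
  {"linear":[0.146,0.623,0.01],"turn":[0,0,-0.007]},
  {"linear":[0.143,0.624,0.01],"turn":[0,0,-0.007]},
  {"linear":[0.139,0.624,0.01],"turn":[0,0,-0.007]},
  {"linear":[0.136,0.625,0.01],"turn":[0,0,-0.007]},
  {"linear":[0.133,0.626,0.01],"turn":[0,0,-0.007]},
], grip=0.3)

```text
time_s: 22.95
ee_pos: [557.2, -93.6, 201.9]
orientation: [3.137, 0.002, 2.915]
ft_force: [1.0, 0.2, -0.1]
width: 0.348
gripper_force: 0.0
```

Request:
send_rows([
  {"linear":[0.13,0.626,0.01],"turn":[0,0,-0.007]},
  {"linear":[0.126,0.627,0.01],"turn":[0,0,-0.007]},
  {"linear":[0.123,0.628,0.01],"turn":[0,0,-0.007]},
  {"linear":[0.12,0.628,0.01],"turn":[0,0,-0.007]},
  {"linear":[0.117,0.629,0.01],"turn":[0,0,-0.007]},
])

```text
time_s: 23.58
ee_pos: [562.7, 162.5, 199.0]
orientation: [3.137, 0.002, 2.943]
ft_force: [0.3, -0.1, 1.2]
width: 0.35
gripper_force: 0.0
```

Request:
send_rows([
  {"linear":[0.113,0.629,0.01],"turn":[0,0,-0.007]},
  {"linear":[0.11,0.63,0.01],"turn":[0,0,-0.007]},
  {"linear":[0.107,0.631,0.01],"turn":[0,0,-0.007]},
  {"linear":[0.104,0.631,0.01],"turn":[0,0,-0.007]},
  {"linear":[0,0,0],"turn":[0,0,0]},
])

```text
time_s: 24.2
ee_pos: [566.2, 368.8, 195.1]
orientation: [3.138, 0.001, 2.969]
ft_force: [0.4, 0.4, 0.4]
width: 0.353
gripper_force: 0.0
```

Request:
send_rows([
  {"linear":[0,0,0],"turn":[0,0,0]},
  {"linear":[0,0,0],"turn":[0,0,0]},
])

```text
time_s: 24.45
ee_pos: [566.9, 364.0, 197.1]
orientation: [3.137, 0.002, 2.963]
ft_force: [0.6, -0.2, -0.7]
width: 0.347
gripper_force: 0.0
```

```bash
python3 - <<'E'
from h import *
s=st(); im,m=snap('wrist','w10'); s=st(); print(proj(m,[570,364,87]))
a=cv2.imread('pics/w7.png')
b,_=snap('side','s10')
o=np.zeros((400,800,3),np.uint8); o[:400,:400]=cv2.resize(a[80:280,160:360],(400,400)); o[:400,400:]=cv2.resize(im[80:280,160:360,::-1],(400,400)); cv2.imwrite('pics/m10.png',o)
plan([570,364,33],2.96,n=6)
E
```

```text
24.45 [566.9 364.  197.1] [3.137e+00 2.000e-03 2.963e+00] [0.57 0.42 0.32 1.47 0.   0.75] [ 0.6 -0.2 -0.7] 0.3472203142625951 0.0
24.5 [567.  363.9 197.3] [3.137e+00 2.000e-03 2.963e+00] [0.57 0.42 0.32 1.47 0.   0.75] [-0.8 -0.2 -0.7] 0.3532654939664271 0.0
[259.40446507 182.12309628]
rows 6 turn [0.001 0.001 0.001]
[-0.005, -0.0, 0.343]
[-0.005, -0.0, 0.343]
[-0.006, 0.0, 0.343]
[-0.006, 0.0, 0.343]
[-0.006, 0.001, 0.343]
[-0.006, 0.001, 0.343]
```

View pics/m10.png

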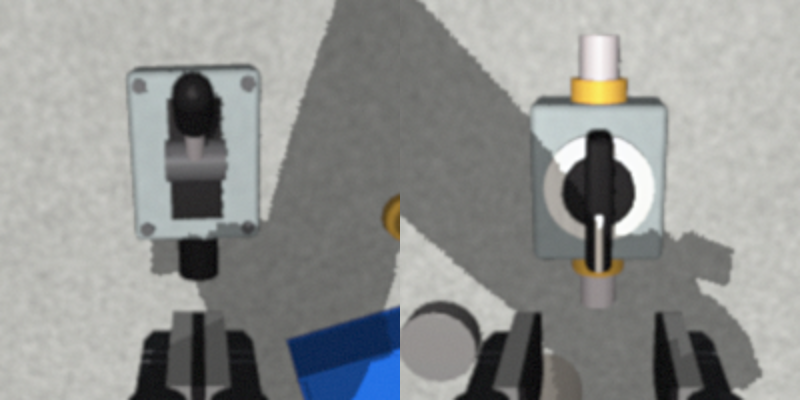

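Left: the lever now leans toward the robot (off). Right: the bar is centred at (260,180), still on; now turn it at the correct height.

Request:
send_rows([
  {"linear":[0.01,0,0.4],"turn":[0,0,0]},
  {"linear":[-0.02,0,0.4],"turn":[0,0,0]},
  {"linear":[-0.02,0,0.4],"turn":[0,0,0]},
  {"linear":[0,0,0.4],"turn":[0,0,0]},
  {"linear":[0,0,0.45],"turn":[0,0,0]},
])

```text
time_s: 25.18
ee_pos: [570.1, 364.6, 32.8]
orientation: [3.136, 0.003, 2.963]
ft_force: [0.9, 0.0, 0.2]
width: 0.351
gripper_force: 0.0
```

Request:
send_rows([
  {"linear":[0,0,0],"turn":[0,0,0]},
  {"linear":[0,0,0],"turn":[0,0,0]},
], grip=0.56)

```text
time_s: 25.42
ee_pos: [569.8, 364.6, 33.5]
orientation: [3.137, 0.003, 2.963]
ft_force: [-0.1, 0.4, 0.6]
width: 0.221
gripper_force: 0.0
```

Request:
send_rows([
  {"linear":[0,0,0],"turn":[0,0,-0.2]},
  {"linear":[0,0,0],"turn":[0,0,-0.2]},
  {"linear":[0,0,0],"turn":[0,0,-0.2]},
  {"linear":[0,0,0],"turn":[0,0,-0.2]},
  {"linear":[0,0,0],"turn":[0,0,-0.2]},
])

```text
time_s: 26.05
ee_pos: [569.5, 363.1, 33.3]
orientation: [-3.141, 0.003, -2.53]
ft_force: [0.1, -5.9, 3.1]
width: 0.223
gripper_force: 4.6
```

Request:
send_rows([
  {"linear":[0,0,0],"turn":[0,0,-0.2]},
  {"linear":[0,0,0],"turn":[0,0,-0.2]},
  {"linear":[0,0,0],"turn":[0,0,-0.2]},
  {"linear":[0,0,0],"turn":[0,0,-0.2]},
  {"linear":[0,0,0],"turn":[0,0,-0.2]},
])

```text
time_s: 26.68
ee_pos: [569.9, 364.4, 33.3]
orientation: [-3.139, 0.004, -1.744]
ft_force: [0.5, 1.1, 1.9]
width: 0.222
gripper_force: 0.9
```

Request:
send_rows([
  {"linear":[0,0,0],"turn":[0,0,0]},
  {"linear":[0,0,0],"turn":[0,0,0]},
])

```text
time_s: 26.92
ee_pos: [569.9, 364.8, 33.3]
orientation: [-3.139, 0.004, -1.751]
ft_force: [1.8, -2.6, 2.1]
width: 0.224
gripper_force: 1.7
```

Request:
send_rows([
  {"linear":[0,0,-0.5],"turn":[0,0,0]},
  {"linear":[0,0,-0.7],"turn":[0,0,0]},
  {"linear":[0,0,-0.75],"turn":[0,0,0]},
  {"linear":[0,0,0],"turn":[0,0,0]},
  {"linear":[0,0,0],"turn":[0,0,0]},
])

```text
time_s: 27.55
ee_pos: [568.9, 364.9, 188.5]
orientation: [-3.14, 0.005, -1.749]
ft_force: [-0.1, -0.3, -0.2]
width: 0.216
gripper_force: 0.0
```

```bash
python3 - <<'E'
from h import *
s=st(); im,m=snap('wrist','w11')
for a in(-.18,-.18+np.pi/2): print([im[tuple(proj(m,[570+r*np.cos(a),364+r*np.sin(a),87]).astype(int)[::-1])].tolist() for r in(-32,-28,-23,23,28,32)])
plan([452,-192,140],3.0,n=12)
E
```

```text
27.55 [568.9 364.9 188.5] [-3.14   0.005 -1.749] [ 0.57  0.42  0.31  1.45  0.   -0.82] [-0.1 -0.3 -0.2] 0.21551570401845896 0.0
[[188, 199, 197], [184, 196, 195], [249, 250, 251], [172, 167, 161], [108, 114, 116], [110, 116, 115]]
[[22, 25, 25], [24, 22, 25], [22, 23, 23], [117, 113, 107], [131, 128, 122], [190, 193, 193]]
rows 12 turn [0.    0.    0.163]
[0.592, 0.017, 0.047]
[0.59, -0.059, 0.048]
[0.577, -0.134, 0.048]
[0.555, -0.206, 0.048]
[0.525, -0.275, 0.048]
[0.485, -0.34, 0.048]
[0.438, -0.399, 0.048]
[0.383, -0.451, 0.049]
[0.323, -0.497, 0.049]
[0.257, -0.534, 0.049]
[0.187, -0.562, 0.049]
[0.113, -0.581, 0.049]
```

The air bar is now across the pipe (dark pixels only along the unit's y), so both isolators are off. Next is a view over the sleeves and spigots.

Request:
send_rows([
  {"linear":[0.618,-0.056,0.05],"turn":[0,0,0]},
  {"linear":[0.618,-0.056,0.05],"turn":[0,0,0]},
  {"linear":[0.618,-0.056,0.05],"turn":[0,0,0]},
  {"linear":[0.618,-0.056,0.05],"turn":[0,0,0]},
  {"linear":[0.618,-0.056,0.05],"turn":[0,0,0]},
], grip=-1)

```text
time_s: 28.22
ee_pos: [546.1, 115.9, 165.5]
orientation: [3.14, 0.003, -1.748]
ft_force: [0.6, -0.2, -0.4]
width: 1.003
gripper_force: 0.0
```

Request:
send_rows([
  {"linear":[0.618,-0.056,0.05],"turn":[0,0,0]},
  {"linear":[0.618,-0.056,0.05],"turn":[0,0,0]},
  {"linear":[0.618,-0.056,0.05],"turn":[0,0,0]},
  {"linear":[0.618,-0.056,0.05],"turn":[0,0,0]},
  {"linear":[0,0,0],"turn":[0,0,-0.146]},
])

```text
time_s: 28.85
ee_pos: [528.5, -83.0, 148.4]
orientation: [3.14, 0.004, -1.636]
ft_force: [0.0, 1.0, 0.3]
width: 0.999
gripper_force: 0.0
```

Request:
send_rows([
  {"linear":[0,0,0],"turn":[0,0,-0.146]},
  {"linear":[0,0,0],"turn":[0,0,0]},
  {"linear":[0,0,0],"turn":[0,0,0]},
  {"linear":[0,0,0],"turn":[0,0,0]},
])

```text
time_s: 29.35
ee_pos: [530.2, -79.9, 150.5]
orientation: [-3.139, 0.004, -1.519]
ft_force: [-0.5, -0.1, -0.5]
width: 1.001
gripper_force: 0.0
```

```bash
python3 - <<'E'
from h import *
s=st(); im,m=snap('wrist','w12'); np.savez('w12.npz',**m); st()
cv2.imwrite('pics/w12b.png',cv2.resize(im,(800,600),interpolation=cv2.INTER_CUBIC)[:,:,::-1])
h=cv2.cvtColor(im,cv2.COLOR_RGB2HSV)
for c,t in blobs((h[...,0]>12)&(h[...,0]<35)&(h[...,1]>120)&(h[...,2]>60),60): print(np.round(c,1),t,np.round(onz(m,*c,32),0))
E
```

```text
29.35 [530.2 -79.9 150.5] [-3.139  0.004 -1.519] [-0.15  0.15 -0.13  1.29  0.   -1.77] [-0.5 -0.1 -0.5] 1.0008309731087848 0.0
29.4 [530.3 -80.  150.7] [-3.139  0.004 -1.519] [-0.15  0.15 -0.13  1.29  0.   -1.77] [ 0.3 -0.6 -0.7] 0.9966086430068137 0.0
[163.7  11.6] [146   0  35  27 806] [ 618. -221.   32.]
[351.1  56.9] [ 325   32   51   49 1547] [ 455. -194.   32.]
[356.9 146.7] [ 334  126   46   43 1290] [ 437. -116.   32.]
[143.9 175.4] [131 163  27  26 595] [645. -76.  32.]
[311.1 268.4] [ 294  247   36   43 1167] [467.  23.  32.]
```

View pics/w12b.png

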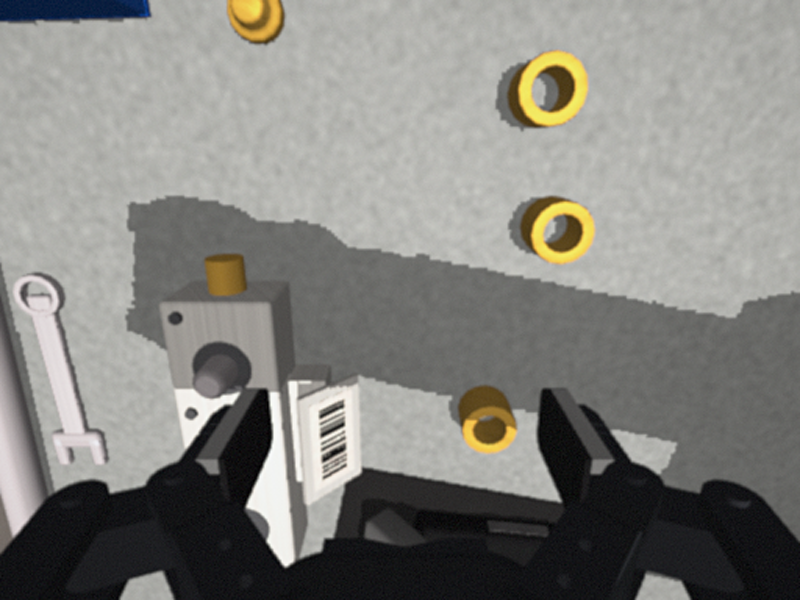

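The sleeve rings are at (354.6,57), (359.7,148.5) and (313,276) in native pixels; the third has been knocked about 45 mm toward the mat. Only spigot 1 is clearly visible, so I'll centre over the spigots.

Request:
send_rows([
  {"linear":[-0.02,-0.46,0],"turn":[0,0,0]},
  {"linear":[-0.02,-0.46,0],"turn":[0,0,0]},
  {"linear":[-0.02,-0.46,0],"turn":[0,0,0]},
  {"linear":[0,0,0],"turn":[0,0,0]},
  {"linear":[0,0,0],"turn":[0,0,0]},
])

```text
time_s: 30.02
ee_pos: [639.9, -69.6, 151.0]
orientation: [-3.14, 0.004, -1.519]
ft_force: [-0.4, 0.1, -0.1]
width: 1.001
gripper_force: 0.0
```

```bash
python3 - <<'E'
from h import *
s=st(); im,m=snap('wrist','w13'); np.savez('w13.npz',**m); st()
cv2.imwrite('pics/w13b.png',cv2.resize(im[120:345,106:406],(800,600),interpolation=cv2.INTER_CUBIC)[:,:,::-1])
m2=dict(np.load('w12.npz'))
for c in [(354.6,57),(359.7,148.5),(313,276)]: print(onz(m2,*c,32).round(1))
E
```

```text
30.025 [639.9 -69.6 151. ] [-3.14   0.004 -1.519] [-0.11  0.36  0.13  1.35  0.   -1.73] [-0.4  0.1 -0.1] 1.0006714541919484 0.0
30.075 [639.6 -69.6 151.3] [-3.139  0.004 -1.519] [-0.11  0.36  0.13  1.35  0.   -1.73] [-0.2  0.4  0.8] 0.9999676921151178 0.0
[ 451.8 -194.4   32. ]
[ 434.2 -114.    32. ]
[463.5  32.3  32. ]
```

View pics/w13b.png

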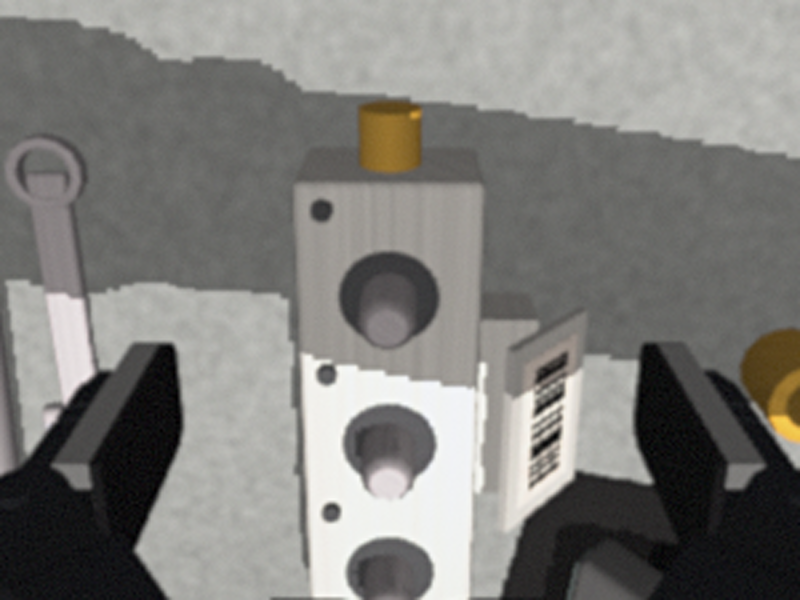

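In this crop (×2.667, offset (106,120)) the spigot foot rings are centred at (389,299), (390,444) and (390,572), and the top discs at (387,328) and (389,484).

```bash
python3 - <<'E'
from h import *
m=dict(np.load('w13.npz'))
for u,v,z in [(389,299,50),(390,444,50),(390,572,50),(387,328,74),(389,484,74)]: print(z,onz(m,u*.375+106-.3,v*.375+120-.3,z).round(1))
# block top corners
for u,v in[(296,183),(482,183),(312,600),(470,600)]: print(onz(m,u*.375+106,v*.375+120,50).round(1))
for u,v in[(548,420)]: print('label',onz(m,u*.375+106,v*.375+120,34).round(1))
plan([452,-194,60],-1.519,n=6)
E
```

```text
50 [644.4 -17.5  50. ]
50 [641.1  47.   50. ]
50 [638.2 111.8  50. ]
74 [644.6 -18.4  74. ]
74 [641.   46.8  74. ]
[679.3 -61.3  50. ]
[613.  -64.8  50. ]
[671.  129.5  50. ]
[602.5 125.7  50. ]
label [574.8  43.7  34. ]
rows 6 turn [-0.001  0.001  0.   ]
[0.239, 0.404, 0.188]
[0.239, 0.404, 0.189]
[0.239, 0.404, 0.189]
[0.239, 0.404, 0.189]
[0.239, 0.404, 0.19]
[0.239, 0.404, 0.19]
```

Request:
send_rows([
  {"linear":[0.24,0.404,0.19],"turn":[0,0,0]},
  {"linear":[0.24,0.404,0.19],"turn":[0,0,0]},
  {"linear":[0.24,0.404,0.19],"turn":[0,0,0]},
  {"linear":[0.24,0.404,0.19],"turn":[0,0,0]},
  {"linear":[0.24,0.404,0.19],"turn":[0,0,0]},
])

```text
time_s: 30.7
ee_pos: [482.3, -174.1, 74.6]
orientation: [-3.138, 0.004, -1.519]
ft_force: [-0.3, 0.2, 0.7]
width: 0.995
gripper_force: 0.0
```

Request:
send_rows([
  {"linear":[0.24,0.404,0.19],"turn":[0,0,0]},
  {"linear":[0,0,0],"turn":[0,0,0]},
  {"linear":[0,0,0],"turn":[0,0,0]},
  {"linear":[0,0,0],"turn":[0,0,0]},
])

```text
time_s: 31.2
ee_pos: [454.1, -194.3, 59.9]
orientation: [-3.137, 0.003, -1.518]
ft_force: [0.7, 0.2, -0.6]
width: 1.004
gripper_force: 0.0
```

```bash
cat >> h.py <<'E'
def ring(im,m,z=32):
    h=cv2.cvtColor(im,cv2.COLOR_RGB2HSV); k=((h[...,0]>12)&(h[...,0]<35)&(h[...,1]>100)&(h[...,2]>150)).astype(np.uint8)
    for c in cv2.findContours(k,cv2.RETR_EXTERNAL,cv2.CHAIN_APPROX_NONE)[0]:
        if cv2.contourArea(c)>250:
            e=cv2.fitEllipse(c); print('ell',np.round(e[0],1),np.round(e[1],1),onz(m,*e[0],z).round(1))
E
python3 - <<'E'
from h import *
s=st(); im,m=snap('wrist','w14'); np.savez('w14.npz',**m); ring(im,m)
m2=dict(np.load('w12.npz')); ring(cv2.imread('pics/w12.png')[:,:,::-1],m2); print(proj(m,(452,-194,32)))
E
```

```text
31.2 [ 454.1 -194.3   59.9] [-3.137e+00  3.000e-03 -1.518e+00] [-0.41  0.11 -0.38  1.08  0.01 -2.03] [ 0.7  0.2 -0.6] 1.0042885328396354 0.0
ell [261.1 210.9] [45.4 47.3] [ 452.5 -195.8   32. ]
ell [ 26.4 145.8] [38.8 47.6] [ 610.6 -233.9   32. ]
ell [312.7 275.2] [27.7 33.1] [464.   31.3  32. ]
ell [359.7 148.4] [37.2 41.4] [ 434.2 -114.1   32. ]
ell [353.5  56.2] [42.5 48.6] [ 452.9 -195.    32. ]
ell [162.5  10.2] [25.7 32.9] [ 619. -222.   32.]
[261.7025146  213.30419664]
```

Request:
send_rows([
  {"linear":[0.014,0.02,0.3],"turn":[0,0,0]},
  {"linear":[0,0,0.3],"turn":[0,0,0]},
  {"linear":[0,0,0.25],"turn":[0,0,0]},
  {"linear":[0,0,0.17],"turn":[0,0,0]},
  {"linear":[0,0,0],"turn":[0,0,0]},
])

```text
time_s: 31.88
ee_pos: [451.4, -194.8, -23.3]
orientation: [-3.14, 0.005, -1.518]
ft_force: [-0.6, 0.6, 1.1]
width: 1.002
gripper_force: 0.0
```

Request:
send_rows([
  {"linear":[0,0,0],"turn":[0,0,0]},
  {"linear":[0,0,0],"turn":[0,0,0]},
  {"linear":[0,0,0],"turn":[0,0,0]},
  {"linear":[0,0,0],"turn":[0,0,0]},
], grip=1, squeeze=40)

```text
time_s: 32.38
ee_pos: [452.4, -195.6, -21.6]
orientation: [-3.137, 0.003, -1.519]
ft_force: [-0.6, 2.1, 4.9]
width: 0.447
gripper_force: 40.4
```

```bash
python3 - <<'E'
from h import *
s=st()
p=np.array(s['ee_pos'])
a=plan([p[0],p[1],90],-1.519)
plan([644.5,-18,90],-1.52,start=a)
E
```

```text
32.375 [ 452.4 -195.6  -21.6] [-3.137e+00  3.000e-03 -1.519e+00] [-0.41  0.17 -0.51  0.89  0.01 -2.03] [-0.6  2.1  4.9] 0.4465376286688432 40.42486784979701
rows 2 turn [-0.003  0.002  0.   ]
[-0.002, -0.003, -0.697]
[-0.001, -0.002, -0.697]
rows 5 turn [ 0. -0.  0.]
[-0.419, -0.503, -0.0]
[-0.419, -0.503, -0.0]
[-0.419, -0.502, -0.0]
[-0.419, -0.502, -0.0]
[-0.419, -0.502, -0.0]
```

Request:
send_rows([
  {"linear":[0,0,-0.7],"turn":[0,0,0]},
  {"linear":[0,0,-0.7],"turn":[0,0,0]},
  {"linear":[-0.42,-0.5,0],"turn":[0,0,0]},
  {"linear":[-0.42,-0.5,0],"turn":[0,0,0]},
  {"linear":[-0.42,-0.5,0],"turn":[0,0,0]},
])

```text
time_s: 33.0
ee_pos: [566.9, -87.9, 90.3]
orientation: [-3.138, 0.004, -1.519]
ft_force: [0.8, -0.2, -0.0]
width: 0.452
gripper_force: 41.4
```

Request:
send_rows([
  {"linear":[-0.42,-0.5,0],"turn":[0,0,0]},
  {"linear":[-0.42,-0.5,0],"turn":[0,0,0]},
  {"linear":[0,0,0],"turn":[0,0,0]},
  {"linear":[0,0,0],"turn":[0,0,0]},
  {"linear":[0,0,0],"turn":[0,0,0]},
])

```text
time_s: 33.62
ee_pos: [641.5, -18.4, 90.7]
orientation: [-3.139, 0.004, -1.52]
ft_force: [0.4, 1.1, -1.9]
width: 0.452
gripper_force: 41.5
```

```bash
python3 - <<'E'
from h import *
s=st(); plan([644.5,-17.8,57],-1.52,n=1)
E
```

```text
33.625 [641.5 -18.4  90.7] [-3.139  0.004 -1.52 ] [-0.03  0.37  0.01  1.22  0.   -1.65] [ 0.4  1.1 -1.9] 0.4522205769914099 41.518384739756584
rows 1 turn [-0.003  0.005  0.   ]
[-0.004, -0.037, 0.422]
```

Request:
send_rows([
  {"linear":[-0.004,-0.037,0.2],"turn":[0,0.003,0]},
  {"linear":[0,0,0.2],"turn":[0,0,0]},
  {"linear":[0,0,0],"turn":[0,0,0]},
  {"linear":[0,0,0],"turn":[0,0,0]},
])

```text
time_s: 34.12
ee_pos: [645.2, -17.1, 58.5]
orientation: [-3.139, 0.002, -1.519]
ft_force: [-0.7, 0.4, -1.5]
width: 0.453
gripper_force: 41.5
```

Request:
send_rows([
  {"linear":[0,0,0.09],"turn":[0,0,0]},
  {"linear":[0,0,0.09],"turn":[0,0,0]},
  {"linear":[0,0,0],"turn":[0,0,0]},
])

```text
time_s: 34.5
ee_pos: [645.0, -17.8, 43.5]
orientation: [-3.14, 0.0, -1.519]
ft_force: [-0.1, -4.1, -4.1]
width: 0.45
gripper_force: 41.4
```

Request:
send_rows([
  {"linear":[0,0,0.07],"turn":[0,0,0]},
  {"linear":[0,0,0.07],"turn":[0,0,0]},
  {"linear":[0,0,0.05],"turn":[0,0,0]},
  {"linear":[0,0,0.02],"turn":[0,0,0]},
  {"linear":[0,0,0],"turn":[0,0,0]},
])

```text
time_s: 35.12
ee_pos: [645.5, -18.0, 28.5]
orientation: [-3.138, -0.0, -1.519]
ft_force: [-4.1, -5.2, 5.2]
width: 0.449
gripper_force: 42.3
```

Request:
send_rows([
  {"linear":[0,0,-0.01],"turn":[0,0,0]},
  {"linear":[0,0,0],"turn":[0,0,0]},
  {"linear":[0,0,0],"turn":[0,0,0]},
  {"linear":[0,0,-0.45],"turn":[0,0,0]},
  {"linear":[0,0,-0.6],"turn":[0,0,0]},
], grip=-1)

```text
time_s: 35.75
ee_pos: [644.2, -16.7, 111.7]
orientation: [3.141, 0.002, -1.518]
ft_force: [1.6, 0.3, 0.9]
width: 1.0
gripper_force: 0.0
```

Request:
send_rows([
  {"linear":[0.212,0.54,0],"turn":[0,0,0]},
  {"linear":[0.212,0.54,0],"turn":[0,0,0]},
  {"linear":[0.212,0.54,0.1],"turn":[0,0,0]},
  {"linear":[0.212,0.54,0.2],"turn":[0,0,0]},
  {"linear":[0.212,0.54,0.25],"turn":[0,0,0]},
])

```text
time_s: 36.38
ee_pos: [433.3, -113.3, 67.5]
orientation: [-3.137, 0.001, -1.518]
ft_force: [0.1, -0.7, 0.1]
width: 1.0
gripper_force: 0.0
```

Request:
send_rows([
  {"linear":[0,0,0],"turn":[0,0,0]},
  {"linear":[0,0,0],"turn":[0,0,0]},
  {"linear":[0,0,0],"turn":[0,0,0]},
])

```text
time_s: 36.75
ee_pos: [435.8, -112.9, 68.4]
orientation: [-3.137, 0.001, -1.518]
ft_force: [-0.1, 0.8, -0.1]
width: 1.0
gripper_force: 0.0
```

```bash
python3 - <<'E'
from h import *
s=st(); im,m=snap('wrist','w15'); ring(im,m); plan([434,-115,-22],-1.52,n=1)
E
```

```text
36.75 [ 435.8 -112.9   68.4] [-3.137e+00  1.000e-03 -1.518e+00] [-0.26  0.02 -0.46  1.09  0.   -1.88] [-0.1  0.8 -0.1] 0.9995288620770009 0.0
ell [261.6 206.2] [44.  45.6] [ 433.9 -114.8   32. ]
ell [ 4.1 27.2] [10.2 40.8] [ 598.4 -223.9   32. ]
rows 1 turn [-0.006  0.002  0.003]
[0.028, 0.027, 1.127]
```

Request:
send_rows([
  {"linear":[0.025,0.025,0.3],"turn":[0,0,0]},
  {"linear":[0,0,0.3],"turn":[0,0,0]},
  {"linear":[0,0,0.3],"turn":[0,0,0]},
  {"linear":[0,0,0.22],"turn":[0,0,0]},
  {"linear":[0,0,0],"turn":[0,0,0]},
])

```text
time_s: 37.42
ee_pos: [432.2, -114.4, -23.0]
orientation: [-3.141, 0.002, -1.518]
ft_force: [-0.0, -0.4, -0.3]
width: 1.002
gripper_force: 0.0
```

Request:
send_rows([
  {"linear":[0,0,0],"turn":[0,0,0]},
  {"linear":[0,0,0],"turn":[0,0,0]},
  {"linear":[0,0,0],"turn":[0,0,0]},
  {"linear":[0,0,0],"turn":[0,0,0]},
], grip=1)

```text
time_s: 37.92
ee_pos: [433.4, -115.1, -20.9]
orientation: [-3.137, 0.001, -1.519]
ft_force: [-0.8, 0.7, 6.1]
width: 0.455
gripper_force: 40.2
```

```bash
python3 - <<'E'
from h import *
s=st()
p=np.array(s['ee_pos'])
a=plan([p[0],p[1],95],-1.52)
plan([641.2,47,95],-1.52,start=a)
E
```

```text
37.925 [ 433.4 -115.1  -20.9] [-3.137e+00  1.000e-03 -1.519e+00] [-0.26  0.09 -0.6   0.88  0.   -1.88] [-0.8  0.7  6.1] 0.45525340932362873 40.22994227707386
rows 2 turn [-0.003  0.001  0.001]
[-0.001, -0.004, -0.724]
[-0.0, -0.002, -0.724]
rows 5 turn [0. 0. 0.]
[-0.378, -0.54, -0.0]
[-0.378, -0.54, -0.0]
[-0.378, -0.54, -0.0]
[-0.378, -0.54, -0.0]
[-0.378, -0.54, -0.0]
```

Request:
send_rows([
  {"linear":[0,0,-0.72],"turn":[0,0,0]},
  {"linear":[0,0,-0.73],"turn":[0,0,0]},
  {"linear":[-0.38,-0.548,0],"turn":[0,0,0]},
  {"linear":[-0.38,-0.548,0],"turn":[0,0,0]},
  {"linear":[-0.38,-0.548,0],"turn":[0,0,0]},
])

```text
time_s: 38.55
ee_pos: [559.8, -16.3, 94.8]
orientation: [-3.138, 0.001, -1.519]
ft_force: [0.1, -0.2, -2.2]
width: 0.448
gripper_force: 41.8
```

Request:
send_rows([
  {"linear":[-0.38,-0.548,0],"turn":[0,0,0]},
  {"linear":[-0.38,-0.548,0],"turn":[0,0,0]},
  {"linear":[0,0,0],"turn":[0,0,0]},
  {"linear":[0,0,0],"turn":[0,0,0]},
  {"linear":[0,0,0],"turn":[0,0,0]},
])

```text
time_s: 39.17
ee_pos: [642.2, 47.3, 95.0]
orientation: [-3.139, 0.002, -1.52]
ft_force: [0.0, -1.0, -1.6]
width: 0.455
gripper_force: 42.0
```

```bash
python3 - <<'E'
from h import *
s=st(); plan([641.3,46.8,57],-1.52,n=1)
E
```

```text
39.175 [642.2  47.3  95. ] [-3.139e+00  2.000e-03 -1.520e+00] [ 0.07  0.37  0.03  1.23  0.   -1.55] [ 0.  -1.  -1.6] 0.4552656853293104 41.96835603564978
rows 1 turn [-0.003  0.002  0.001]
[0.006, 0.012, 0.475]
```

Request:
send_rows([
  {"linear":[0.006,0.012,0.25],"turn":[0,0,0]},
  {"linear":[0,0,0.22],"turn":[0,0,0]},
  {"linear":[0,0,0],"turn":[0,0,0]},
  {"linear":[0,0,0],"turn":[0,0,0]},
])

```text
time_s: 39.67
ee_pos: [642.3, 47.4, 57.8]
orientation: [-3.138, 0.002, -1.519]
ft_force: [0.7, -0.2, -1.6]
width: 0.454
gripper_force: 41.9
```

Request:
send_rows([
  {"linear":[0,0,0.09],"turn":[0,0,0]},
  {"linear":[0,0,0.09],"turn":[0,0,0]},
  {"linear":[0,0,0],"turn":[0,0,0]},
])

```text
time_s: 40.05
ee_pos: [642.2, 46.6, 42.2]
orientation: [-3.139, -0.0, -1.519]
ft_force: [-0.0, -5.4, -4.1]
width: 0.453
gripper_force: 41.9
```

Request:
send_rows([
  {"linear":[0,0,0.07],"turn":[0,0,0]},
  {"linear":[0,0,0.06],"turn":[0,0,0]},
  {"linear":[0,0,0.04],"turn":[0,0,0]},
  {"linear":[0,0,0.02],"turn":[0,0,0]},
  {"linear":[0,0,0],"turn":[0,0,0]},
])

```text
time_s: 40.67
ee_pos: [642.4, 46.4, 29.2]
orientation: [-3.138, -0.001, -1.52]
ft_force: [-4.1, -6.7, 8.5]
width: 0.453
gripper_force: 42.9
```

Request:
send_rows([
  {"linear":[0,0,-0.01],"turn":[0,0,0]},
  {"linear":[0,0,0],"turn":[0,0,0]},
  {"linear":[0,0,0],"turn":[0,0,0]},
  {"linear":[0,0,-0.45],"turn":[0,0,0]},
  {"linear":[0,0,-0.6],"turn":[0,0,0]},
], grip=-1)

```text
time_s: 41.3
ee_pos: [641.1, 47.8, 111.8]
orientation: [3.141, 0.002, -1.518]
ft_force: [0.6, 0.2, -0.0]
width: 0.996
gripper_force: 0.0
```

```bash
python3 - <<'E'
from h import *
s=st(); plan([463.5,20,90],-1.519)
E
```

```text
41.3 [641.1  47.8 111.8] [ 3.141e+00  2.000e-03 -1.518e+00] [ 0.07  0.36  0.06  1.27  0.   -1.55] [ 0.6  0.2 -0. ] 0.9960641411829786 0.0
rows 4 turn [0.    0.001 0.   ]
[0.058, 0.559, 0.068]
[0.058, 0.559, 0.068]
[0.058, 0.559, 0.068]
[0.058, 0.559, 0.068]
```

Request:
send_rows([
  {"linear":[0.058,0.559,0.07],"turn":[0,0,0]},
  {"linear":[0.058,0.559,0.07],"turn":[0,0,0]},
  {"linear":[0.058,0.559,0.1],"turn":[0,0,0]},
  {"linear":[0.058,0.559,0.3],"turn":[0,0,0]},
  {"linear":[0,0,0],"turn":[0,0,0]},
])

```text
time_s: 41.92
ee_pos: [458.6, 19.5, 65.9]
orientation: [3.138, 0.002, -1.519]
ft_force: [0.1, -0.5, 0.1]
width: 1.004
gripper_force: 0.0
```

Request:
send_rows([
  {"linear":[0,0,0],"turn":[0,0,0]},
  {"linear":[0,0,0],"turn":[0,0,0]},
  {"linear":[0,0,0],"turn":[0,0,0]},
])

```text
time_s: 42.3
ee_pos: [466.0, 19.9, 69.3]
orientation: [-3.137, 0.002, -1.518]
ft_force: [-1.1, 0.1, 0.3]
width: 1.001
gripper_force: 0.0
```

```bash
python3 - <<'E'
from h import *
s=st(); im,m=snap('wrist','w16'); ring(im,m); plan([464,31.5,-22],-1.52,n=1)
E
```

```text
42.3 [466.   19.9  69.3] [-3.137e+00  2.000e-03 -1.518e+00] [ 0.04  0.05 -0.43  1.09  0.   -1.58] [-1.1  0.1  0.3] 1.00149107627679 0.0
ell [261.2 221.1] [46. 50.] [463.7  30.5  32. ]
rows 1 turn [-0.005  0.002  0.002]
[-0.144, 0.018, 1.139]
```

Request:
send_rows([
  {"linear":[-0.135,0.02,0.2],"turn":[0,0,0]},
  {"linear":[0,0,0.3],"turn":[0,0,0]},
  {"linear":[0,0,0.35],"turn":[0,0,0]},
  {"linear":[0,0,0.28],"turn":[0,0,0]},
  {"linear":[0,0,0],"turn":[0,0,0]},
])

```text
time_s: 42.98
ee_pos: [460.4, 31.0, -24.0]
orientation: [3.14, 0.002, -1.518]
ft_force: [-0.5, -0.5, -0.5]
width: 1.003
gripper_force: 0.0
```

Request:
send_rows([
  {"linear":[0,0,0],"turn":[0,0,0]},
  {"linear":[0,0,0],"turn":[0,0,0]},
  {"linear":[0,0,0],"turn":[0,0,0]},
  {"linear":[0,0,0],"turn":[0,0,0]},
], grip=1)

```text
time_s: 43.48
ee_pos: [463.6, 30.7, -20.6]
orientation: [-3.136, 0.002, -1.519]
ft_force: [-1.3, -0.6, 6.1]
width: 0.455
gripper_force: 40.3
```

```bash
python3 - <<'E'
from h import *
s=st()
p=np.array(s['ee_pos'])
a=plan([p[0],p[1],95],-1.52)
plan([638.3,111.5,95],-1.52,start=a)
E
```

```text
43.475 [463.6  30.7 -20.6] [-3.136e+00  2.000e-03 -1.519e+00] [ 0.06  0.12 -0.57  0.88  0.   -1.56] [-1.3 -0.6  6.1] 0.4553527626204683 40.31370397657156
rows 2 turn [-0.003  0.001  0.001]
[-0.001, -0.004, -0.722]
[-0.001, -0.002, -0.722]
rows 4 turn [0. 0. 0.]
[-0.224, -0.558, -0.0]
[-0.224, -0.558, -0.0]
[-0.224, -0.558, -0.0]
[-0.224, -0.558, -0.0]
```

Request:
send_rows([
  {"linear":[0,0,-0.72],"turn":[0,0,0]},
  {"linear":[0,0,-0.73],"turn":[0,0,0]},
  {"linear":[-0.224,-0.56,0],"turn":[0,0,0]},
  {"linear":[-0.224,-0.56,0],"turn":[0,0,0]},
  {"linear":[-0.224,-0.56,0],"turn":[0,0,0]},
])

```text
time_s: 44.1
ee_pos: [595.0, 91.6, 95.1]
orientation: [-3.138, 0.002, -1.519]
ft_force: [0.0, -0.2, -1.5]
width: 0.45
gripper_force: 41.6
```

Request:
send_rows([
  {"linear":[-0.224,-0.56,0],"turn":[0,0,0]},
  {"linear":[0,0,0],"turn":[0,0,0]},
  {"linear":[0,0,0],"turn":[0,0,0]},
  {"linear":[0,0,0],"turn":[0,0,0]},
])

```text
time_s: 44.6
ee_pos: [636.6, 110.8, 95.3]
orientation: [-3.139, 0.002, -1.519]
ft_force: [0.0, -0.4, -2.1]
width: 0.454
gripper_force: 41.7
```

```bash
python3 - <<'E'
from h import *
s=st(); plan([638.8,111.3,57],-1.52,n=1)
E
```

```text
44.6 [636.6 110.8  95.3] [-3.139e+00  2.000e-03 -1.519e+00] [ 0.17  0.37  0.03  1.23  0.   -1.45] [ 0.  -0.4 -2.1] 0.45365245810439925 41.71751534566283
rows 1 turn [-0.003  0.002  0.001]
[-0.004, -0.027, 0.478]
```

Request:
send_rows([
  {"linear":[-0.002,-0.027,0.25],"turn":[0,0,0]},
  {"linear":[0,0,0.22],"turn":[0,0,0]},
  {"linear":[0,0,0],"turn":[0,0,0]},
  {"linear":[0,0,0],"turn":[0,0,0]},
])

```text
time_s: 45.1
ee_pos: [639.7, 111.6, 57.9]
orientation: [-3.138, 0.002, -1.519]
ft_force: [0.6, -0.2, -2.6]
width: 0.459
gripper_force: 41.7
```

Request:
send_rows([
  {"linear":[0,0,0.09],"turn":[0,0,0]},
  {"linear":[0,0,0.09],"turn":[0,0,0]},
  {"linear":[0,0,0],"turn":[0,0,0]},
])

```text
time_s: 45.48
ee_pos: [639.3, 111.7, 42.0]
orientation: [-3.14, 0.002, -1.519]
ft_force: [-0.4, 0.2, -2.4]
width: 0.455
gripper_force: 41.7
```

Request:
send_rows([
  {"linear":[0,0,0.07],"turn":[0,0,0]},
  {"linear":[0,0,0.06],"turn":[0,0,0]},
  {"linear":[0,0,0.04],"turn":[0,0,0]},
  {"linear":[0,0,0.02],"turn":[0,0,0]},
  {"linear":[0,0,0],"turn":[0,0,0]},
])

```text
time_s: 46.1
ee_pos: [639.9, 111.8, 29.5]
orientation: [-3.137, 0.002, -1.519]
ft_force: [-5.8, -1.8, 7.5]
width: 0.455
gripper_force: 42.7
```

Request:
send_rows([
  {"linear":[0,0,-0.01],"turn":[0,0,0]},
  {"linear":[0,0,0],"turn":[0,0,0]},
  {"linear":[0,0,0],"turn":[0,0,0]},
  {"linear":[0,0,-0.45],"turn":[0,0,0]},
  {"linear":[0,0,-0.6],"turn":[0,0,0]},
], grip=-1)

```text
time_s: 46.72
ee_pos: [638.6, 111.4, 111.8]
orientation: [3.141, 0.001, -1.519]
ft_force: [0.5, -0.4, 0.6]
width: 0.998
gripper_force: 0.0
```

```bash
python3 - <<'E'
from h import *
s=st(); p=np.array(s['ee_pos']);a=plan([570,364,170],-1.751)
im,m=snap('top','t17'); im2,m2=snap('side','s17')
for q in [(644.5,-18),(641,47),(638,112)]: print([proj(k,(*q,82)).round(0).tolist() for k in(m,m2)])
u,v=proj(m2,(641,47,80)).astype(int); U,V=proj(m,(560,100,20)).astype(int)
o=np.zeros((400,800,3),np.uint8); o[:,:400]=cv2.resize(im2[v-40:v+40,u-40:u+40],(400,400),interpolation=cv2.INTER_CUBIC); o[:,400:]=cv2.resize(im[V-60:V+60,U-60:U+60],(400,400),interpolation=cv2.INTER_CUBIC); cv2.imwrite('pics/m17.png',o[:,:,::-1])
E
```

```text
46.725 [638.6 111.4 111.8] [ 3.141e+00  1.000e-03 -1.519e+00] [ 0.17  0.37  0.07  1.27  0.   -1.45] [ 0.5 -0.4  0.6] 0.9980365735298313 0.0
rows 5 turn [0.    0.    0.059]
[-0.64, 0.138, -0.145]
[-0.633, 0.168, -0.145]
[-0.624, 0.197, -0.145]
[-0.614, 0.226, -0.145]
[-0.603, 0.254, -0.145]
[[267.0, 162.0], [284.0, 187.0]]
[[245.0, 163.0], [272.0, 181.0]]
[[222.0, 165.0], [261.0, 174.0]]
```

View pics/m17.png

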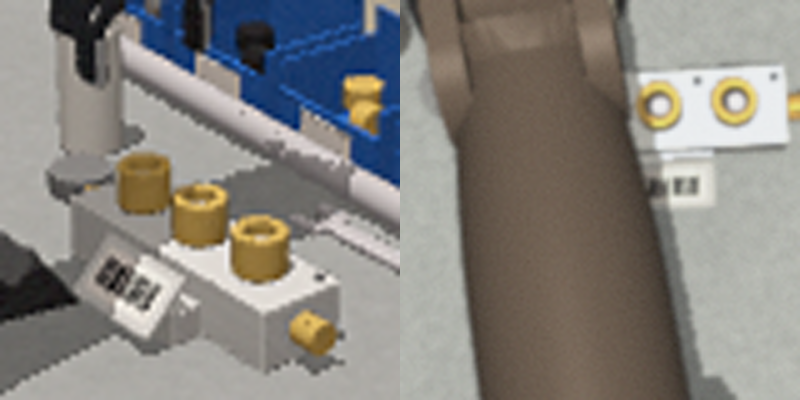

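All three sleeves stand flat on the block. Next, the air goes back on.

Request:
send_rows([
  {"linear":[-0.64,0.138,-0.145],"turn":[0,0,0.059]},
  {"linear":[-0.633,0.168,-0.145],"turn":[0,0,0.059]},
  {"linear":[-0.624,0.197,-0.145],"turn":[0,0,0.059]},
  {"linear":[-0.614,0.226,-0.145],"turn":[0,0,0.059]},
  {"linear":[-0.603,0.254,-0.145],"turn":[0,0,0.059]},
], grip=0.3)

```text
time_s: 47.45
ee_pos: [570.2, 365.7, 170.6]
orientation: [-3.139, 0.002, -1.752]
ft_force: [0.8, 0.4, -0.9]
width: 0.353
gripper_force: 0.0
```

Request:
send_rows([
  {"linear":[0,0,0],"turn":[0,0,0]},
  {"linear":[0,0,0],"turn":[0,0,0]},
  {"linear":[0,0,0],"turn":[0,0,0]},
], squeeze=20)

```text
time_s: 47.82
ee_pos: [571.1, 362.8, 170.3]
orientation: [-3.14, 0.001, -1.752]
ft_force: [0.0, -0.3, -0.1]
width: 0.35
gripper_force: 0.0
```

```bash
python3 - <<'E'
from h import *
s=st(); plan([570,364.3,33],-1.751,n=4)
E
```

```text
47.825 [571.1 362.8 170.3] [-3.140e+00  1.000e-03 -1.752e+00] [ 0.57  0.42  0.27  1.42 -0.   -0.82] [ 0.  -0.3 -0.1] 0.3504457841991777 0.0
rows 4 turn [-0.001  0.    -0.   ]
[-0.003, 0.005, 0.429]
[-0.004, 0.005, 0.429]
[-0.004, 0.005, 0.429]
[-0.004, 0.005, 0.429]
```

Request:
send_rows([
  {"linear":[-0.01,0.015,0.43],"turn":[0,0,0]},
  {"linear":[-0.01,0,0.43],"turn":[0,0,0]},
  {"linear":[0,0,0.43],"turn":[0,0,0]},
  {"linear":[0,0,0.42],"turn":[0,0,0]},
  {"linear":[0,0,0],"turn":[0,0,0]},
])

```text
time_s: 48.45
ee_pos: [571.1, 364.7, 34.2]
orientation: [-3.138, 0.003, -1.752]
ft_force: [-0.3, 0.4, 0.4]
width: 0.351
gripper_force: 0.0
```

Request:
send_rows([
  {"linear":[0,0,0],"turn":[0,0,0]},
  {"linear":[0,0,0],"turn":[0,0,0]},
], grip=0.56)

```text
time_s: 48.7
ee_pos: [570.5, 365.3, 33.9]
orientation: [-3.139, 0.002, -1.751]
ft_force: [0.3, -0.1, -0.1]
width: 0.221
gripper_force: 0.0
```

Request:
send_rows([
  {"linear":[0,0,0],"turn":[0,0,0.2]},
  {"linear":[0,0,0],"turn":[0,0,0.2]},
  {"linear":[0,0,0],"turn":[0,0,0.2]},
  {"linear":[0,0,0],"turn":[0,0,0.2]},
  {"linear":[0,0,0],"turn":[0,0,0.2]},
])

```text
time_s: 49.32
ee_pos: [572.8, 365.6, 34.3]
orientation: [-3.139, 0.006, -2.542]
ft_force: [7.1, 0.3, -1.2]
width: 0.223
gripper_force: 2.5
```

Request:
send_rows([
  {"linear":[0,0,0],"turn":[0,0,0.2]},
  {"linear":[0,0,0],"turn":[0,0,0.2]},
  {"linear":[0,0,0],"turn":[0,0,0.2]},
  {"linear":[0,0,0],"turn":[0,0,0.2]},
  {"linear":[0,0,0],"turn":[0,0,0.2]},
])

```text
time_s: 49.95
ee_pos: [570.4, 365.8, 33.9]
orientation: [3.14, 0.002, 2.957]
ft_force: [0.8, -0.6, -0.6]
width: 0.221
gripper_force: 0.0
```

Request:
send_rows([
  {"linear":[0,0,0],"turn":[0,0,0]},
  {"linear":[0,0,0],"turn":[0,0,0]},
])

```text
time_s: 50.2
ee_pos: [570.4, 366.0, 34.0]
orientation: [3.139, 0.002, 2.965]
ft_force: [0.3, 0.3, 0.1]
width: 0.222
gripper_force: 0.0
```

Request:
send_rows([
  {"linear":[0,0,-0.5],"turn":[0,0,0]},
  {"linear":[0,0,-0.7],"turn":[0,0,0]},
  {"linear":[0,0,-0.75],"turn":[0,0,0]},
  {"linear":[0,0,0],"turn":[0,0,0]},
  {"linear":[0,0,0],"turn":[0,0,0]},
])

```text
time_s: 50.82
ee_pos: [569.9, 365.8, 189.7]
orientation: [3.139, 0.003, 2.963]
ft_force: [0.1, -0.4, -0.7]
width: 0.215
gripper_force: 0.0
```

```bash
python3 - <<'E'
from h import *
s=st(); im,m=snap('wrist','w18')
for a in(-.18,-.18+np.pi/2): print([im[tuple(proj(m,[570+r*np.cos(a),364+r*np.sin(a),87]).astype(int)[::-1])].mean().round() for r in(-32,-28,-23,23,28,32)])
plan([475,-333,175],2.9,n=13)
E
```

```text
50.825 [569.9 365.8 189.7] [3.139e+00 3.000e-03 2.963e+00] [ 0.57  0.42  0.32  1.46 -0.    0.75] [ 0.1 -0.4 -0.7] 0.21520614630490334 0.0
[np.float64(29.0), np.float64(44.0), np.float64(49.0), np.float64(174.0), np.float64(175.0), np.float64(172.0)]
[np.float64(98.0), np.float64(116.0), np.float64(168.0), np.float64(248.0), np.float64(187.0), np.float64(144.0)]
rows 13 turn [0.    0.    0.006]
[-0.03, -0.677, 0.012]
[-0.033, -0.677, 0.012]
[-0.037, -0.677, 0.013]
[-0.04, -0.677, 0.013]
[-0.043, -0.676, 0.013]
[-0.046, -0.676, 0.013]
[-0.05, -0.676, 0.013]
[-0.053, -0.676, 0.013]
[-0.056, -0.675, 0.013]
[-0.059, -0.675, 0.013]
[-0.063, -0.675, 0.013]
[-0.066, -0.675, 0.013]
[-0.069, -0.674, 0.013]
```

Request:
send_rows([
  {"linear":[-0.02,-0.677,0.013],"turn":[0,0,0.006]},
  {"linear":[-0.02,-0.677,0.013],"turn":[0,0,0.006]},
  {"linear":[-0.025,-0.677,0.013],"turn":[0,0,0.006]},
  {"linear":[-0.027,-0.677,0.013],"turn":[0,0,0.006]},
  {"linear":[-0.03,-0.677,0.013],"turn":[0,0,0.006]},
], grip=1)

```text
time_s: 51.5
ee_pos: [527.0, 96.2, 182.1]
orientation: [3.141, -0.001, 2.939]
ft_force: [1.4, 0.1, -0.2]
width: 0.001
gripper_force: 0.0
```

Request:
send_rows([
  {"linear":[-0.033,-0.677,0.013],"turn":[0,0,0.006]},
  {"linear":[-0.037,-0.677,0.013],"turn":[0,0,0.006]},
  {"linear":[-0.04,-0.677,0.013],"turn":[0,0,0.006]},
  {"linear":[-0.043,-0.677,0.013],"turn":[0,0,0.006]},
  {"linear":[-0.046,-0.677,0.013],"turn":[0,0,0.006]},
])

```text
time_s: 52.12
ee_pos: [485.5, -171.3, 176.4]
orientation: [3.139, -0.001, 2.916]
ft_force: [0.4, -0.7, 0.3]
width: 0.004
gripper_force: 0.0
```

Request:
send_rows([
  {"linear":[-0.05,-0.677,0.013],"turn":[0,0,0.006]},
  {"linear":[-0.053,-0.677,0.013],"turn":[0,0,0.006]},
  {"linear":[-0.056,-0.677,0.013],"turn":[0,0,0.006]},
  {"linear":[0,0,0],"turn":[0,0,0]},
  {"linear":[0,0,0],"turn":[0,0,0]},
])

```text
time_s: 52.75
ee_pos: [461.4, -330.5, 173.2]
orientation: [3.138, -0.0, 2.901]
ft_force: [-0.1, 0.2, 0.1]
width: 0.004
gripper_force: 0.0
```

```bash
python3 - <<'E'
from h import *
s=st(); plan([461.5,-330,60],2.9,n=3)
E
```

```text
52.75 [ 461.4 -330.5  173.2] [ 3.138 -0.     2.901] [-0.62  0.21 -0.01  1.35  0.   -0.38] [-0.1  0.2  0.1] 0.004350341407768051 0.0
rows 3 turn [ 0.002 -0.     0.   ]
[-0.0, 0.0, 0.472]
[-0.0, 0.001, 0.472]
[-0.0, 0.002, 0.472]
```

Request:
send_rows([
  {"linear":[0,0,0.48],"turn":[0,0,0]},
  {"linear":[0,0,0.48],"turn":[0,0,0]},
  {"linear":[0,0,0.45],"turn":[0,0,0]},
  {"linear":[0,0,0],"turn":[0,0,0]},
  {"linear":[0,0,0],"turn":[0,0,0]},
])

```text
time_s: 53.38
ee_pos: [463.3, -330.3, 63.4]
orientation: [3.139, 0.003, 2.902]
ft_force: [0.2, -0.0, -0.2]
width: 0.002
gripper_force: 0.0
```

Request:
send_rows([
  {"linear":[-0.2,0,0],"turn":[0,0,0]},
  {"linear":[-0.2,0,0],"turn":[0,0,0]},
  {"linear":[-0.2,0,0],"turn":[0,0,0]},
  {"linear":[-0.2,0,0],"turn":[0,0,0]},
  {"linear":[-0.2,0,0],"turn":[0,0,0]},
])

```text
time_s: 54.0
ee_pos: [542.0, -350.3, 62.2]
orientation: [3.139, 0.003, 2.901]
ft_force: [-0.5, 0.1, -0.3]
width: -0.002
gripper_force: 0.3
```

Request:
send_rows([
  {"linear":[-0.19,0,0],"turn":[0,0,0]},
  {"linear":[0,0,0],"turn":[0,0,0]},
  {"linear":[0,0,0],"turn":[0,0,0]},
])

```text
time_s: 54.38
ee_pos: [555.6, -353.6, 62.2]
orientation: [3.139, 0.003, 2.901]
ft_force: [-0.2, -0.9, -0.3]
width: 0.0
gripper_force: 0.0
```

Request:
send_rows([
  {"linear":[0.2,0,0],"turn":[0,0,0]},
  {"linear":[0,0,-0.7],"turn":[0,0,0]},
  {"linear":[0,0,-0.7],"turn":[0,0,0]},
  {"linear":[0,0,0],"turn":[0,0,0]},
  {"linear":[0,0,0],"turn":[0,0,0]},
], grip=-1)

```text
time_s: 55.0
ee_pos: [539.2, -350.0, 174.5]
orientation: [3.139, 0.003, 2.901]
ft_force: [0.8, -0.1, -0.5]
width: 0.995
gripper_force: 0.0
```

```bash
python3 - <<'E'
from h import *
s=st(); im,m=snap('wrist','w19')
for th in(-.6,0,.6): 
    q=proj(m,[544+66*np.sin(th)*.971,-350-.238*66*np.sin(th),42+66*np.cos(th)]).astype(int); print(th,q,im[q[1]-2:q[1]+3,q[0]-2:q[0]+3].mean())
cv2.imwrite('pics/m19.png',im[80:280,160:360,::-1])
plan([465,125,170],1.43,n=12); plan([465,125,170],-1.72,n=12)
E
```

```text
55.0 [ 539.2 -350.   174.5] [3.139e+00 3.000e-03 2.901e+00] [-0.58  0.35  0.18  1.4   0.   -0.34] [ 0.8 -0.1 -0.5] 0.9953360296799694 0.0
-0.6 [260 152] 46.44
0 [260 199] 173.62666666666667
0.6 [260 232] 16.066666666666666
rows 12 turn [ 0.    -0.     0.156]
[0.193, 0.462, 0.005]
[0.248, 0.435, 0.004]
[0.299, 0.401, 0.004]
[0.346, 0.362, 0.004]
[0.387, 0.317, 0.004]
[0.423, 0.267, 0.004]
[0.453, 0.213, 0.004]
[0.475, 0.156, 0.004]
[0.491, 0.097, 0.004]
[0.499, 0.036, 0.004]
[0.5, -0.025, 0.004]
[0.493, -0.086, 0.004]
rows 12 turn [ 0.     0.    -0.176]
[0.193, 0.462, 0.005]
[0.127, 0.484, 0.005]
[0.059, 0.497, 0.005]
[-0.01, 0.5, 0.005]
[-0.079, 0.494, 0.005]
[-0.147, 0.478, 0.004]
[-0.211, 0.454, 0.004]
[-0.272, 0.42, 0.004]
[-0.327, 0.378, 0.004]
[-0.377, 0.33, 0.004]
[-0.418, 0.274, 0.004]
[-0.452, 0.214, 0.004]
```

The lever is on: dark grip at its far position (260,232). Next I'll go over the scanner.

```bash
python3 - <<'E'
from h import *
plan([465,150,170],2.99,n=10)
E
```

```text
rows 10 turn [ 0.     0.    -0.011]
[0.239, 0.585, 0.006]
[0.233, 0.587, 0.005]
[0.228, 0.589, 0.005]
[0.223, 0.591, 0.005]
[0.217, 0.593, 0.005]
[0.212, 0.595, 0.005]
[0.207, 0.597, 0.005]
[0.202, 0.598, 0.005]
[0.196, 0.6, 0.005]
[0.191, 0.602, 0.004]
```

Request:
send_rows([
  {"linear":[0.239,0.585,0],"turn":[0,0,-0.011]},
  {"linear":[0.233,0.587,0],"turn":[0,0,-0.011]},
  {"linear":[0.228,0.589,0],"turn":[0,0,-0.011]},
  {"linear":[0.223,0.591,0],"turn":[0,0,-0.011]},
  {"linear":[0.217,0.593,0],"turn":[0,0,-0.011]},
])

```text
time_s: 55.68
ee_pos: [501.0, -98.3, 172.9]
orientation: [3.139, -0.0, 2.944]
ft_force: [0.2, 0.1, -0.2]
width: 0.998
gripper_force: 0.0
```

Request:
send_rows([
  {"linear":[0.212,0.595,0],"turn":[0,0,-0.011]},
  {"linear":[0.207,0.597,0],"turn":[0,0,-0.011]},
  {"linear":[0.2,0.6,0],"turn":[0,0,-0.011]},
  {"linear":[0.195,0.6,0],"turn":[0,0,-0.011]},
  {"linear":[0.19,0.6,0],"turn":[0,0,-0.011]},
])

```text
time_s: 56.3
ee_pos: [465.0, 151.2, 173.4]
orientation: [3.14, 0.0, 2.987]
ft_force: [0.2, 0.1, 0.2]
width: 1.0
gripper_force: 0.0
```

Request:
send_rows([
  {"linear":[0,0,0],"turn":[0,0,0]},
  {"linear":[0,0,0],"turn":[0,0,0]},
  {"linear":[0,0,0],"turn":[0,0,0]},
])

```text
time_s: 56.68
ee_pos: [466.2, 148.8, 174.5]
orientation: [3.14, 0.002, 2.986]
ft_force: [-0.5, -0.0, -0.1]
width: 1.002
gripper_force: 0.0
```

```bash
python3 - <<'E'
from h import *
s=st(); im,m=snap('wrist','w20'); np.savez('w20.npz',**m)
g=np.clip(im.astype(float)*1.6,0,255).astype(np.uint8)
cv2.imwrite('pics/w20b.png',cv2.resize(g,(800,600),interpolation=cv2.INTER_CUBIC)[:,:,::-1])
E
```

```text
56.675 [466.2 148.8 174.5] [3.140e+00 2.000e-03 2.986e+00] [ 0.31  0.06 -0.18  1.33  0.    0.46] [-0.5 -0.  -0.1] 1.0022010559041488 0.0
```

View pics/w20b.png

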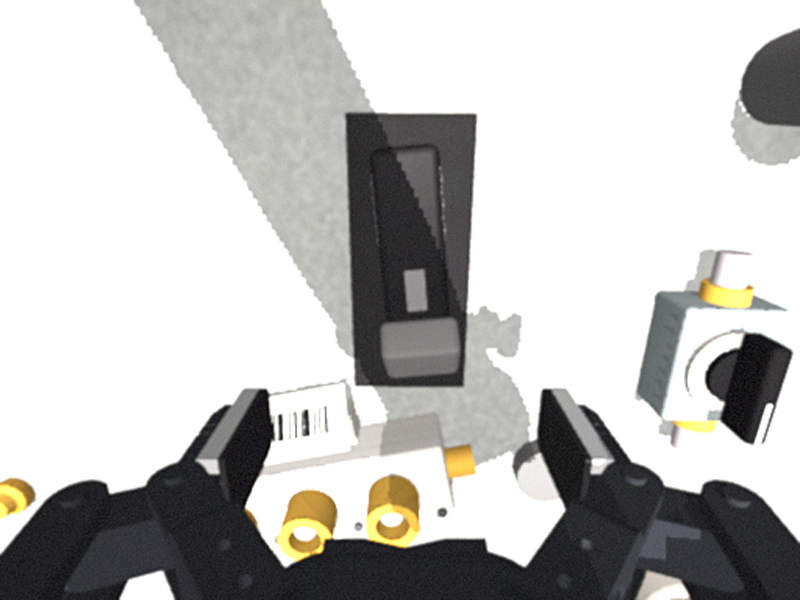

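The mat's corners are (346,113), (476,114), (464,385) and (355,385) in 800-scale. The scanner handle's top runs from about (405,150) to (417,318), with the head at (420,347). The scanner is right way up and slightly skewed on the mat.

```bash
python3 - <<'E'
from h import *
m=dict(np.load('w20.npz')); f=lambda u,v,z:onz(m,u*.64,v*.64,z)[:2]
M=[f(*c,3) for c in [(346,113),(476,114),(464,385),(355,385)]]; print(np.round(M,0),np.mean(M,0).round(1)); d=M[2]+M[3]-M[0]-M[1]; mc=np.mean(M,0); print('mat yaw',np.arctan2(d[1],d[0]))
a,b=f(405.5,150,29),f(417,318,29); h=f(421,320,50)
print(a,b,'handle yaw',np.arctan2(*(b-a)[::-1]),np.linalg.norm(b-a))
for q in[(373,152),(437,149),(379,235),(443,235),(384,290),(448,290)]: print(f(*q,29).round(1))
yaw=np.arctan2(*(b-a)[::-1]); o=a+75*np.array([np.cos(yaw),np.sin(yaw)]); print('origin',o)
# head edges: rough
print('head',f(382,330,45),f(460,330,45))
E
```

```text
[[361. 125.]
 [375. 212.]
 [581. 180.]
 [567.  92.]] [470.9 152.3]
mat yaw -0.15732606082798434
[390.60815513 161.1215217 ] [506.11896393 151.4646956 ] handle yaw -0.0834071065979873 115.91376639370897
[388.6 140.3]
[393.1 181.2]
[442.3 134.8]
[449.  177.8]
[481.5 131.5]
[488.6 176.2]
origin [465.34742838 154.87323921]
head [504.95215227 126.73022612] [513.36960644 179.99725046]
```

```bash
python3 - <<'E'
from h import *
st(); a=plan([465.5,155,60],3.057,n=3); a=plan([465.5,155,-15],3.057,n=3,start=a); a=plan([465.5,155,70],3.057,n=2,start=a); plan([429.2,36.4,66],3.19,n=5,start=a)
E
```

```text
56.725 [466.4 148.8 174.7] [3.140e+00 2.000e-03 2.985e+00] [ 0.31  0.06 -0.18  1.33  0.    0.46] [-0.3 -1.1  0.3] 1.0011886385899014 0.0
rows 3 turn [ 0.001  0.001 -0.03 ]
[0.009, 0.024, 0.478]
[0.008, 0.025, 0.478]
[0.007, 0.025, 0.478]
rows 3 turn [0. 0. 0.]
[0.0, -0.0, 0.313]
[0.0, -0.0, 0.313]
[0.0, -0.0, 0.313]
rows 2 turn [0. 0. 0.]
[0.0, 0.0, -0.531]
[0.0, 0.0, -0.531]
rows 5 turn [ 0.     0.    -0.034]
[0.065, -0.303, 0.01]
[0.073, -0.301, 0.01]
[0.081, -0.299, 0.01]
[0.089, -0.297, 0.01]
[0.097, -0.294, 0.01]
```

Request:
send_rows([
  {"linear":[0.008,0.025,0.478],"turn":[0,0,-0.03]},
  {"linear":[0.008,0.025,0.478],"turn":[0,0,-0.03]},
  {"linear":[0.008,0.025,0.478],"turn":[0,0,-0.03]},
  {"linear":[0,0,0],"turn":[0,0,0]},
  {"linear":[0,0,0],"turn":[0,0,0]},
])

```text
time_s: 57.35
ee_pos: [466.4, 155.9, 61.7]
orientation: [3.139, 0.004, 3.056]
ft_force: [-0.4, 0.7, 0.2]
width: 1.0
gripper_force: 0.0
```

Request:
send_rows([
  {"linear":[0,0,0.313],"turn":[0,0,0]},
  {"linear":[0,0,0.313],"turn":[0,0,0]},
  {"linear":[0,0,0.28],"turn":[0,0,0]},
  {"linear":[0,0,0],"turn":[0,0,0]},
  {"linear":[0,0,0],"turn":[0,0,0]},
])

```text
time_s: 57.98
ee_pos: [467.2, 156.8, -10.3]
orientation: [3.138, 0.005, 3.058]
ft_force: [0.6, 0.3, 0.6]
width: 0.999
gripper_force: 0.0
```

Lower 5 mm more and grip.

Request:
send_rows([
  {"linear":[0.015,-0.015,0.06],"turn":[0,0,0]},
  {"linear":[0,0,0],"turn":[0,0,0]},
])

```text
time_s: 58.22
ee_pos: [464.6, 155.4, -16.6]
orientation: [3.139, 0.003, 3.058]
ft_force: [-0.0, 0.1, 0.0]
width: 0.995
gripper_force: 0.0
```

Request:
send_rows([
  {"linear":[0,0,0],"turn":[0,0,0]},
  {"linear":[0,0,0],"turn":[0,0,0]},
  {"linear":[0,0,0],"turn":[0,0,0]},
  {"linear":[0,0,0],"turn":[0,0,0]},
], grip=1, squeeze=50)

```text
time_s: 58.72
ee_pos: [464.8, 155.5, -16.6]
orientation: [3.139, 0.003, 3.058]
ft_force: [-0.8, -0.7, 4.2]
width: 0.525
gripper_force: 52.5
```

Request:
send_rows([
  {"linear":[0,0,-0.2],"turn":[0,0,0]},
  {"linear":[0,0,-0.4],"turn":[0,0,0]},
  {"linear":[0,0,-0.45],"turn":[0,0,0]},
  {"linear":[0,0,0],"turn":[0,0,0]},
])

```text
time_s: 59.22
ee_pos: [466.1, 155.9, 70.2]
orientation: [3.137, 0.008, 3.058]
ft_force: [0.3, -0.5, -2.7]
width: 0.522
gripper_force: 51.9
```

```bash
python3 - <<'E'
from h import *
st(); im,m=snap('wrist','w21'); plan([429.2,36.4,66],3.19,n=5)
E
```

```text
59.225 [466.1 155.9  70.2] [3.137 0.008 3.058] [ 0.32  0.09 -0.38  1.09  0.    0.41] [ 0.3 -0.5 -2.7] 0.5222943412320511 51.86289846897125
rows 5 turn [ 0.001  0.001 -0.034]
[0.064, -0.304, 0.005]
[0.072, -0.302, 0.005]
[0.08, -0.3, 0.005]
[0.088, -0.298, 0.005]
[0.096, -0.296, 0.006]
```

Request:
send_rows([
  {"linear":[0.064,-0.304,0.01],"turn":[0,0,-0.034]},
  {"linear":[0.072,-0.302,0.01],"turn":[0,0,-0.034]},
  {"linear":[0.08,-0.3,0.01],"turn":[0,0,-0.034]},
  {"linear":[0.088,-0.298,0.01],"turn":[0,0,-0.034]},
  {"linear":[0.096,-0.296,0.01],"turn":[0,0,-0.034]},
])

```text
time_s: 59.9
ee_pos: [427.0, 35.3, 61.2]
orientation: [3.14, 0.0, -3.091]
ft_force: [-0.5, -0.4, -1.9]
width: 0.53
gripper_force: 51.8
```

Request:
send_rows([
  {"linear":[0,0,0],"turn":[0,0,0]},
  {"linear":[0,0,0],"turn":[0,0,0]},
  {"linear":[0,0,0],"turn":[0,0,0]},
  {"linear":[0,0,0],"turn":[0,0,0]},
])

```text
time_s: 60.4
ee_pos: [428.7, 36.7, 62.6]
orientation: [3.14, 0.003, -3.091]
ft_force: [-0.1, -0.2, -2.5]
width: 0.528
gripper_force: 51.9
```

```bash
python3 - <<'E'
from h import *
st(); im,m=snap('side','s22'); im2,m2=snap('wrist','w22')
u,v=proj(m,(500,40,60)).astype(int)
o=np.zeros((400,800,3),np.uint8); o[:,:400]=cv2.resize(im[v-45:v+45,u-45:u+45],(400,400),interpolation=cv2.INTER_CUBIC); o[:384,400:]=im2[:,60:460]; cv2.imwrite('pics/m22.png',o[:,:,::-1])
E
```

```text
60.4 [428.7  36.7  62.6] [ 3.140e+00  3.000e-03 -3.091e+00] [ 0.08 -0.01 -0.51  1.07  0.    0.03] [-0.1 -0.2 -2.5] 0.5275067717742683 51.94175183773041
```

View pics/m22.png

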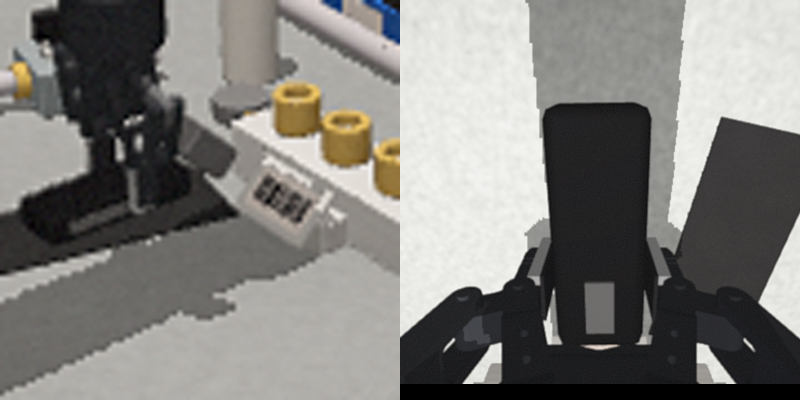

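The scanner is held level with its handle in line with the tool and its head facing the label. I'll check its lengthwise position, then hold.

```bash
python3 - <<'E'
from h import *
m=optics.camera_model('wrist'); im=cv2.imread('pics/w22.png').max(2); c=im[80:130,255].astype(int); print(c)
for v in(103,106): print(onz(m,257,v,108).round(1))
print(onz(m,204,230,108).round(1),onz(m,304,230,108).round(1))
E
```

```text
[146 147 146 149 151 147 150 149 149 148 148 149 149 149 148 148 147 146
 145 149 150 145  99  45  17  24  22  24  27  33  31  30  29  32  30  32
  35  35  38  38  38  41  38  32  39  37  39  37  35  36]
[351.4  31.2 108. ]
[352.5  31.2 108. ]
[408.    9.8 108. ] [405.8  55.3 108. ]
```

Request:
send_rows([
  {"linear":[0,0,0],"turn":[0,0,0]},
  {"linear":[0,0,0],"turn":[0,0,0]},
  {"linear":[0,0,0],"turn":[0,0,0]},
  {"linear":[0,0,0],"turn":[0,0,0]},
  {"linear":[0,0,0],"turn":[0,0,0]},
])

```text
time_s: 61.12
ee_pos: [428.6, 36.2, 62.7]
orientation: [3.14, 0.003, -3.092]
ft_force: [0.6, 0.2, -2.1]
width: 0.526
gripper_force: 51.9
```

Request:
send_rows([
  {"linear":[0,0,0],"turn":[0,0,0]},
  {"linear":[0,0,0],"turn":[0,0,0]},
  {"linear":[0,0,0],"turn":[0,0,0]},
  {"linear":[0,0,0],"turn":[0,0,0]},
  {"linear":[0,0,0],"turn":[0,0,0]},
])

```text
time_s: 61.75
ee_pos: [428.6, 36.2, 62.7]
orientation: [3.14, 0.003, -3.092]
ft_force: [-0.4, -0.5, -2.6]
width: 0.526
gripper_force: 51.9
```

Request:
send_rows([
  {"linear":[0,0,0],"turn":[0,0,0]},
  {"linear":[0,0,0],"turn":[0,0,0]},
  {"linear":[0,0,0],"turn":[0,0,0]},
  {"linear":[0,0,0],"turn":[0,0,0]},
  {"linear":[0,0,0],"turn":[0,0,0]},
])

```text
time_s: 62.38
ee_pos: [428.6, 36.2, 62.7]
orientation: [3.14, 0.003, -3.092]
ft_force: [-1.1, 0.6, -2.3]
width: 0.53
gripper_force: 51.9
```

Request:
send_rows([
  {"linear":[0,0,0],"turn":[0,0,0]},
  {"linear":[0,0,0],"turn":[0,0,0]},
  {"linear":[0,0,0],"turn":[0,0,0]},
  {"linear":[0,0,0],"turn":[0,0,0]},
  {"linear":[0,0,0],"turn":[0,0,0]},
])

```text
time_s: 63.0
ee_pos: [428.6, 36.2, 62.7]
orientation: [3.14, 0.003, -3.092]
ft_force: [0.5, -0.7, -2.1]
width: 0.529
gripper_force: 51.9
```

```bash
python3 - <<'E'
from h import *
st(); plan([472,154,60],2.985,n=6)
E
```

```text
63.0 [428.6  36.2  62.7] [ 3.140e+00  3.000e-03 -3.092e+00] [ 0.08 -0.01 -0.51  1.07  0.    0.03] [ 0.5 -0.7 -2.1] 0.5290316811660659 51.94250285625458
rows 6 turn [0.    0.001 0.044]
[-0.102, 0.241, 0.006]
[-0.094, 0.244, 0.006]
[-0.086, 0.247, 0.006]
[-0.077, 0.25, 0.006]
[-0.069, 0.252, 0.006]
[-0.06, 0.255, 0.006]
```

Request:
send_rows([
  {"linear":[-0.102,0.241,0],"turn":[0,0,0.044]},
  {"linear":[-0.094,0.244,0],"turn":[0,0,0.044]},
  {"linear":[-0.086,0.247,0],"turn":[0,0,0.044]},
  {"linear":[-0.077,0.25,0],"turn":[0,0,0.044]},
  {"linear":[-0.069,0.252,0],"turn":[0,0,0.044]},
])

```text
time_s: 63.62
ee_pos: [465.0, 135.0, 63.0]
orientation: [3.139, 0.003, 3.018]
ft_force: [0.0, -0.2, -2.7]
width: 0.529
gripper_force: 52.0
```

Request:
send_rows([
  {"linear":[-0.06,0.255,0],"turn":[0,0,0.044]},
  {"linear":[0,0,0],"turn":[0,0,0]},
  {"linear":[0,0,0.3],"turn":[0,0,0]},
  {"linear":[0,0,0.3],"turn":[0,0,0]},
  {"linear":[0,0,0],"turn":[0,0,0]},
])

```text
time_s: 64.25
ee_pos: [470.2, 152.9, 13.4]
orientation: [3.141, -0.001, 2.984]
ft_force: [-1.0, -0.7, -2.5]
width: 0.529
gripper_force: 51.9
```

Request:
send_rows([
  {"linear":[0,0,0],"turn":[0,0,0]},
  {"linear":[0,0,0],"turn":[0,0,0]},
])

```text
time_s: 64.5
ee_pos: [473.0, 154.1, 16.2]
orientation: [3.138, 0.004, 2.984]
ft_force: [0.6, 0.3, -1.9]
width: 0.531
gripper_force: 52.0
```

```bash
python3 - <<'E'
from h import *
st(); plan([472,154,-16],R=Ro.from_euler('xyz',[3.139,.003,2.985]),n=1)
E
```

```text
64.5 [473.  154.1  16.2] [3.138 0.004 2.984] [ 0.31  0.14 -0.45  0.98  0.    0.47] [ 0.6  0.3 -1.9] 0.5312902817688544 51.97511672973633
rows 1 turn [ 0.001  0.002 -0.001]
[0.014, -0.005, 0.403]
```

Request:
send_rows([
  {"linear":[0.01,0,0.15],"turn":[0,0,0]},
  {"linear":[0,0,0.12],"turn":[0,0,0]},
  {"linear":[0,0,0.08],"turn":[0,0,0]},
  {"linear":[0,0,0.04],"turn":[0,0,0]},
  {"linear":[0,0,0],"turn":[0,0,0]},
])

```text
time_s: 65.12
ee_pos: [471.5, 154.3, -16.2]
orientation: [3.139, 0.003, 2.984]
ft_force: [-0.5, 0.1, -2.3]
width: 0.525
gripper_force: 52.1
```

Request:
send_rows([
  {"linear":[0,0,0],"turn":[0,0,0]},
  {"linear":[0,0,0],"turn":[0,0,0]},
])

```text
time_s: 65.38
ee_pos: [471.6, 154.3, -16.1]
orientation: [3.139, 0.003, 2.984]
ft_force: [0.0, 0.3, -2.3]
width: 0.525
gripper_force: 52.1
```

Request:
send_rows([
  {"linear":[0,0,0.015],"turn":[0,0,0]},
  {"linear":[0,0,0.01],"turn":[0,0,0]},
  {"linear":[0,0,0],"turn":[0,0,0]},
])

```text
time_s: 65.75
ee_pos: [471.7, 154.3, -16.6]
orientation: [3.139, 0.004, 2.984]
ft_force: [-5.3, -1.2, 11.5]
width: 0.528
gripper_force: 53.7
```

Request:
send_rows([
  {"linear":[0,0,0],"turn":[0,0,0]},
  {"linear":[0,0,0],"turn":[0,0,0]},
  {"linear":[0,0,0],"turn":[0,0,0]},
  {"linear":[0,0,0],"turn":[0,0,0]},
], grip=-1)

```text
time_s: 66.25
ee_pos: [471.5, 154.2, -18.3]
orientation: [3.139, 0.002, 2.984]
ft_force: [0.6, -0.5, -0.6]
width: 0.999
gripper_force: 0.0
```

Request:
send_rows([
  {"linear":[0,0,-0.3],"turn":[0,0,0]},
  {"linear":[0,0,-0.5],"turn":[0,0,0]},
  {"linear":[0,0,-0.7],"turn":[0,0,0]},
  {"linear":[0,0,-0.7],"turn":[0,0,0]},
  {"linear":[0,0,0],"turn":[0,0,0]},
])

```text
time_s: 66.88
ee_pos: [473.6, 154.8, 162.5]
orientation: [3.136, 0.01, 2.984]
ft_force: [-0.5, 0.9, -0.7]
width: 0.999
gripper_force: 0.0
```

Request:
send_rows([
  {"linear":[0,0,0],"turn":[0,0,0]},
  {"linear":[0,0,0],"turn":[0,0,0]},
  {"linear":[0,0,0],"turn":[0,0,0]},
])

```text
time_s: 67.25
ee_pos: [470.2, 153.7, 156.5]
orientation: [3.14, 0.0, 2.984]
ft_force: [-0.5, -0.1, -0.5]
width: 1.003
gripper_force: 0.0
```

```bash
python3 - <<'E'
from h import *
st(); im,m=snap('wrist','w23'); t,mt=snap('top','t23')
g=im.max(2)
# scanner handle rear/sides vs mat by row profile; isolator states
for a in(-.18,-.18+np.pi/2): print('air',[im[tuple(proj(m,[570+r*np.cos(a),364+r*np.sin(a),87]).astype(int)[::-1])].mean().round() for r in(-32,-28,-23,23,28,32)])
for th in(-.6,0,.6):
    q=proj(mt,[544+70*np.sin(th)*.971,-350-.238*70*np.sin(th),42+70*np.cos(th)]).astype(int); print('pw',th,t[q[1]-1:q[1]+2,q[0]-1:q[0]+2].mean().round())
def W(x,y,z=29):
    c,s_=np.cos(-.157),np.sin(-.157); return proj(m,[471+c*x-s_*y,152.3+s_*x+c*y,z])
for x in(-60,-30,0): print(x,[int(g[tuple(W(x,y).round().astype(int)[::-1])]) for y in range(-60,62,4)])
print([int(g[tuple(W(x,0).round().astype(int)[::-1])]) for x in range(-120,100,5)])
E
```

```text
67.25 [470.2 153.7 156.5] [3.14  0.    2.984] [ 0.32  0.07 -0.21  1.29  0.    0.47] [-0.5 -0.1 -0.5] 1.0026487749509487 0.0Traceback (most recent call last):
  File "<stdin>", line 5, in <module>
IndexError: index 513 is out of bounds for axis 1 with size 512
```

```bash
python3 - <<'E'
from h import *
m=optics.camera_model('wrist'); g=cv2.imread('pics/w23.png').max(2); t=cv2.imread('pics/t23.png'); mt=optics.camera_model('top'); t0=cv2.imread('pics/top0.png')
for n,c,r in[('air',(570,364,80),16),('power',(560,-354,70),16)]:
    u,v=proj(mt,c).astype(int); d=np.abs(t[v-r:v+r,u-r:u+r].astype(int)-t0[v-r:v+r,u-r:u+r]).max(2); print(n,'changed px',(d>40).sum())
def W(x,y,z=29):
    c,s_=np.cos(-.157),np.sin(-.157); return proj(m,[471+c*x-s_*y,152.3+s_*x+c*y,z])
for x in(-60,-30,0): print(x,[int(g[tuple(W(x,y).round().astype(int)[::-1])]) for y in range(-60,62,4)])
print([int(g[tuple(W(x,0).round().astype(int)[::-1])]) for x in range(-120,100,5)])
E
```

```text
air changed px 118
power changed px 0
-60 [124, 124, 124, 128, 125, 37, 33, 30, 30, 37, 26, 32, 32, 32, 27, 36, 69, 67, 64, 63, 48, 59, 54, 50, 51, 52, 210, 198, 206, 202, 203]
-30 [124, 125, 118, 123, 122, 27, 36, 31, 31, 30, 20, 29, 31, 27, 29, 26, 32, 24, 28, 54, 38, 55, 48, 51, 49, 77, 201, 203, 206, 206, 201]
0 [123, 122, 122, 122, 125, 33, 29, 27, 31, 30, 21, 27, 26, 27, 22, 27, 29, 29, 28, 29, 27, 30, 30, 51, 51, 103, 203, 200, 208, 205, 202]
[205, 204, 207, 211, 52, 53, 50, 50, 55, 28, 72, 63, 36, 32, 31, 30, 28, 30, 26, 28, 30, 27, 25, 28, 27, 37, 97, 96, 97, 97, 96, 93, 26, 52, 84, 84, 86, 87, 90, 81, 76, 74, 66, 122]
```

```bash
python3 - <<'E'
from h import *
mt=optics.camera_model('top'); u,v=proj(mt,(570,364,70)).astype(int)
for f in('top0','t17','t23'):
    t=cv2.imread(f'pics/{f}.png').max(2); print(f,t[v-14:v+15:2,u-12:u+13:2],sep='\n')
E
```

```text
top0
[[170 167 164 159 164 154 150 127 134 186 211 198 161]
 [168 167 161 160 166 167 131 114  92 108 158 159 149]
 [168 167 164 164 168 160 124 118  38  91 165 174 175]
 [165 169 162 165 173 181 141 115  29 142 190 165 174]
 [172 169 160 178 217 198 154  93  32 173 230 195 163]
 [168 173 162 219 221 113 174  53  29  96 188 231 163]
 [167 163 180 229 144  70 156  36  34  47 111 230 211]
 [170 161 198 225 100  42  73  25  39  51  74 226 222]
 [172 154 202 227 102  44  54  29  40  52  80 227 221]
 [167 153 191 231 137  50  47  21  45  51 139 229 213]
 [165 159 173 223 142  52  43  29  58 120 224 228 174]
 [161 162 168 187 109  61  35 104 192 230 228 188 171]
 [163 168 167 162  74  55  28 144 231 222 180 171 181]
 [156 171 171 170 130  97  77 122 179 177 176 179 175]
 [160 154 161 170 171 169 170 175 177 177 178 182 174]]
t17
[[180 176 177 168 174 163 158 144 157 201 220 206 175]
 [180 177 171 172 177 178 180 181 178 184 173 165 159]
 [180 173 172 175 179 177 183 183 181 176 183 183 183]
 [179 179 175 176 183 218 233 236 235 232 199 177 185]
 [178 179 157 176 224 236 208 150 181 231 238
[... 690 characters left out ...]
76 175 169 129 127  32  94 173 182 184]
 [175 176 171 173 181 189 148 119  31 152 199 174 184]
 [177 177 166 189 224 209 158  92  32 180 238 204 172]
 [180 178 170 223 228 118 181  58  29 102 198 238 173]
 [176 174 191 237 151  74 165  44  29  48 116 236 222]
 [179 170 206 231 103  47  76  28  42  57  80 235 229]
 [181 163 213 233 107  50  61  22  45  56  84 232 227]
 [175 161 200 237 145  50  57  28  47  53 145 237 220]
 [173 169 184 230 150  53  46  31  55 116 214 205 121]
 [168 171 178 197 118  61  39  73  97 119  93  70  42]
 [171 175 180 170  79  58  30  61  67  67  73  74  46]
 [163 175 180 177 135 101  73  67  70  79  79  80  50]
 [165 164 169 175 180 182 159  82  82  84  87  84  54]]
```

The final top image shows the air bar exactly as it was at the start (on), and the power lever is also unchanged from its start (on). The scanner is centred on its mat and the arm is clear, so I'm handing in.

```bash
python3 -c "
from plant import bot
print(bot.hand_in())"
```

```text
the job is handed in; nothing more can be done
None
```

The job is handed in, though no verdict came back: both isolators were off before any sleeve was fitted, all three sleeves are home, both isolators are back on, the label was scanned (held about 2.6 s), and the scanner is back on its mat.

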